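Load a board carrier into the test fixture and lock it with the gated lever

TASK

Slide the board carrier by its handle into the card frame on the middle pair of rails, fully home against the connector. Then lift the lever's lockout collar, bring the lever out of its parking notch and push it away from the robot until the collar drops fully into the far notch, so the lever is locked there. Leave everything else on the bench where it is.

Things in the scene. Friction and masses are not known exactly. Their poses are not given: they have to be found in the camera images.
- fixture: Fixed aluminium board-test fixture: base plate 8 mm thick (x -65..135, y -188..78 mm), card frame, and a gated lever to the frame's right (at y = -140 mm). Origin: table level, below the middle of the frame's front edge; x points into the frame, away from the robot, y left, z up.
- rails (a point): Middle rail pair: midway between the rails at their front ends, level with their tops (fixture x 0, y 0, z 54 mm; fixture axes). Ledges 10 mm wide, 5 mm thick, 100 mm deep on walls 124 mm apart and 96 mm tall; frame open above. Like pairs lie 24 mm higher and lower. Only the middle one has the black connector behind it: face 100 mm in, 8 mm below to 12 mm above rail level.
- carrier: Loose aluminium sheet 135 x 116 x 4 mm, 0.15..0.3 kg, with a green board (10 mm high in all) and an upright black fin as handle: 32 along x, 10 thick along y, z 4..54 mm. Origin: underside, below the fin; x points to the leading end; sheet x -20..115, y -58..58 mm. Home: edge on the connector, origin 15 mm before rails (-x), level with it, 4 mm play each side.
- pivot (a point): Lever's pivot: at x 10, y -140, z 30 mm in the fixture's frame (fixture axes); the lever swings about the y line through it, over a steel gate 42 mm wide. A cross pin (8 mm diameter) fixed to the collar, 70 mm from the pivot when down, runs on the gate: parking notch, raised land (77 mm radius), far notch, land again to the end of travel.
- lever (a joint): Lever angle, rad: 0 leans 0.45 rad to the robot (-x), 0.45 is upright, grows as pushed away; travel -0.05..1.05; friction 0.15 N m, stays where left. Parked at -0.03..0.04; with the collar down it goes only to about 0.06. Far notch: centre between 0.61 and 0.79, differs each time and is not given: find it by feel. In it the pin has +-0.03 rad play and blocks the lever both ways.
- collar (a joint): Lift of the lockout collar along the lever, m: 0 = down, stop at 0.017. The pin clears the land from 0.011 up. Let go over the land it rides there at about 0.011 and the lever can be pushed on by its knob; over a notch the spring (3 N when down, 7 N at the top) snaps it down to 0.
- collar_mid (a point): Middle of the collar's grip: dark ribbed steel cylinder, 30 mm diameter, 22 mm tall, around the lever 108 mm from the pivot when down. Site z = lever axis, towards the knob, along which it lifts. Gripped at its +y and -y sides it can swing between the fingers as the lever turns.
- knob (a point): Centre of the lever's black ball knob, 22 mm diameter, 147 mm from the pivot on the lever's axis (rod of 6 mm radius below it). Site z = lever axis.
- jar: Bystander: small clear screw jar with white cap, 40 mm diameter, 45 mm tall. Origin: centre of its underside.
- heatsink: Bystander: finned aluminium heat sink, 40 x 40 x 22 mm. Origin: centre of its underside.
- spool: Bystander: spool of wire, 52 mm diameter, 32 mm tall. Origin: centre of its underside.
- driver: Bystander: screwdriver lying flat, 170 mm long, black handle. Origin: on the table, under the tool.
- meter: Bystander: hand-held grey multimeter lying on its back, 165 x 82 x 46 mm. Origin: centre of its underside.
- partsbox: Bystander: open grey compartment tray, 90 x 120 x 30 mm. Origin: centre of its underside.
Things that resemble listed ones, but are neither listed nor needed, are in the scene too. What is shaped like the carrier but yellow is not meant.

How it is judged (in metres and radians):
On the way, in this order (a step that is already met when the one before it is completed fails the run):
1. the carrier is fully home on the middle rails, with the lever still parked (x of carrier in the frame of fixture between -0.02 and -0.01 m and y of carrier in the frame of fixture between -0.007 and 0.007 m and z of carrier in the frame of fixture between 0.051 and 0.058 m and angle between carrier's own z axis and vertical below 0.05 rad and value of joint lever below 0.15 rad), for 0.2 s.
2. the lever has been brought out of its parking notch over the land, collar raised (value of joint lever above 0.15 rad and value of joint collar above 0.008 m), for 0.1 s.
3. the collar is fully down in the far notch (value of joint lever between 0.5 and 0.9 rad and value of joint collar below 0.004 m), for 0.2 s.
At the end, for the whole second after the job is handed in: The carrier lies level (within 0.05 rad) and at rest on the middle rails, within 5 mm of touching the connector and between the walls; the lever is at rest in the far notch (0.5 to 0.9 rad) with its collar down (under 4 mm) (all of step 3 and x of carrier in the frame of fixture between -0.02 and -0.01 m and y of carrier in the frame of fixture between -0.007 and 0.007 m and z of carrier in the frame of fixture between 0.051 and 0.058 m and angle between carrier's own z axis and vertical below 0.05 rad and linear speed of carrier below 0.02 m/s and velocity of joint lever between -0.05 and 0.05 rad/s).
It fails at once if a bystander is moved by more than 30 mm (distance of any of jar, heatsink, spool, driver, meter, partsbox from where it was at the start of the episode above 0.03 m).
It also fails if it takes over 72 s, if anything falls off the work surface, if the arm or the gripper's body presses on something with over 40 N, if the wrist force passes 120 N, or if a joint passes its speed limit or range.

ROBOT

A 6-joint arm with a two-finger parallel gripper is mounted at the origin on the work surface. World frame = base frame: x ahead of the robot, y to its left, z up, the work surface at z = 0. Lengths are in mm, angles in rad, forces in N, time in s.
With the tool pointing down it reaches from about 350 to 875 mm from the base axis. Payload 4.2 kg.
Tool frame: the origin (TCP) lies between the finger pads; the fingertips stand 17 mm ahead of it and the grasp point (between the pads) lies 2 mm behind it (nose_length is the distance from the TCP to the fingertips, in mm); z points along the fingers, y is the direction in which the jaws open and shut (so a half turn about z gives the same grasp; the last joint's range is limited). The gripper opens to 85 mm and grips with 20 to 120 N. Pads are 22 mm wide; open, the fingers measure 114 mm over their backs; the gripper's body (76 mm by 85 mm) begins 54 mm behind the grasp point. The pads swing forward as they close: fully open they stand 13 mm farther back than shut.
Start: joints at [1.473, 0.385, 0.008, 0, -1.194, -0.259], TCP at [218.266, 585.627, 248.312] pointing down, gripper open.
Joint ranges: [-3.14, 3.14], [-1.21, 2.06], [-1.07, 1.41], [-3.16, 2.05], [-2.99, -0.16], [-3.1, 3.1]. Speed limits (rad/s): [2.79, 2.79, 3.14, 3.14, 3.14, 3.14].

INTERFACE

Orientations are given as a unit quaternion [x, y, z, w].
In Python, from bench import * gives the robot as it stands.
- The arm moves only by the tool jog_arm, never from a script. Its argument "increments" is a list of rows, each a list of 4 numbers: the shift along the tool's x, y, z in m, then the turn about the tool's z in degrees. A call has 1 to 10 rows; each row is the pose to reach, as a shift and turn from the pose measured when the call began, along the tool's axes at that moment; what a row does not reach only later rows make up. A row lasts 1/8 s, in which the tool goes at most 62.5 mm and 10.7 degrees, less where a joint would pass 70% of its speed; a pose out of reach is approached as far as the arm can. A call with a gripper value outside its range is refused whole. "hand" is the gripper's target within -1 to 1 (fully open at 1, half-way at 0, shut at -1), set as the call begins (left out, the last holds). The fingers move at their own pace and stop on an object; the grip force is fixed at half the most. Time passes only in rows, so rows that repeat a pose let the fingers close. It gives the time, the measured TCP pose, the force and the opening at its end, in the units of the state.
- read_state(): the state, without advancing time (a new reading comes with each control period).
- get_image(name): name is "scene" or "side" or "wrist"; returns the picture (480x640x3 uint8, red, green, blue); there is no depth.
- calibration(name): a dict with "fx", "fy", "cx", "cy" (pixels), "D" ([k1, k2, p1, p2, k3] as OpenCV has them; the pictures are not rectified), "position" and "rotation" of the camera in the world; the wrist camera has in their place "hand_eye" (4x4, takes a point from camera to tool coordinates, whose origin is the TCP and whose axes are the flange's). Camera axes: x right, y up, looking along -z (the intrinsics and any distortion apply to the point x, -y, -z); pixel columns grow to the right and rows downward; lengths in mm; the calibration is good to about 2 mm. A picture is of the moment at which its call begins: read the wrist's pose just before it. calibration takes no time and is no camera call.
- job_done(): hands the job in, once; it reports no verdict.
The state is a dict: "clock": time; "joints": joint angles; "joint_vel": joint speeds; "joint_efforts": joint torques, N m; "position": TCP position; "ee_rot": TCP orientation; "contact_force": force on the tool from outside, world axes, zero at the start; "wrist_torque": the same for the moment, N m; "gripper_width": finger opening in mm.
Only numpy, scipy, OpenCV 4.12 (cv2) and the standard library are available. Lean on these libraries where they do the work, as an engineer would, in place of code of your own. Each camera call takes 0.05 s, during which the arm holds its last target.

## Working session

There is one attempt and no reset: what is moved stays moved. The work goes in short steps, Python scripts to look and compute and a tool call to move; the robot and the scene stay as the last step left them, time stands still between calls to the robot, and variables do not carry over. Pictures are saved under pics/ and viewed, and the job is handed in when it is done.

Besides the shell and the picture viewer there is one more tool, called in YAML: its name, and indented under it one key for each argument. jog_arm: Moves the arm, as the interface text tells. Its arguments: {"type":"object","properties":{"increments":{"type":"array"},"hand":{"type":"number"}},"required":["increments"]}

```bash
ls; mkdir -p pics; python3 - <<'E'
from bench import *
import cv2
s=read_state(); print(s)
for n in ["scene","side","wrist"]:
    im=get_image(n); cv2.imwrite(f"pics/{n}0.png",im[:,:,::-1]); print(n,calibration(n))
E
```

```text
pics
{'clock': 0.0, 'joints': array([ 1.47261130e+00,  3.85583708e-01,  6.65211391e-03, -5.09791795e-04,
       -1.19400298e+00, -2.58584598e-01]), 'joint_vel': array([ 1.95332709e-03, -8.07259379e-04, -3.52458037e-04, -6.48362951e-05,
        4.30027759e-05,  1.45888898e-03]), 'joint_efforts': array([-6.36991135e-04, -3.92296994e+01,  1.88398129e+01,  4.18606237e+00,
       -4.60223542e-03, -4.99393678e-06]), 'position': array([218.07764075, 585.14692589, 247.21383846]), 'ee_rot': array([ 9.84114295e-01, -1.77532687e-01, -1.50501318e-04,  1.08466642e-03]), 'contact_force': array([-0.75111909,  0.43416981,  0.17391533]), 'wrist_torque': array([0.02633706, 0.04024655, 0.0253802 ]), 'gripper_width': 84.96639613781234}
scene {'fx': 603.4908865243117, 'fy': 603.4908865243117, 'cx': 316.0866412922443, 'cy': 242.87456353505394, 'D': array([-0.18790206,  0.        ,  0.        ,  0.        ,  0.        ]), 'position': array([1099.33198985,  918.43892284, 1093.60272081]), 'rotation': array([0.10814353, 0.40881462, 0.87122283, 0.24929172])}
side {'fx': 449.74969481700964, 'fy': 449.74969481700964, 'cx': 313.1049993934548, 'cy': 237.2501261388206, 'D': array([-0.06107054,  0.        ,  0.        ,  0.        ,  0.        ]), 'position': array([ 147.70949228, -849.86537717,  921.37464902]), 'rotation': array([ 0.38686067, -0.08575228, -0.19064886,  0.89813049])}
wrist {'fx': 391.00729036525263, 'fy': 391.00729036525263, 'cx': 311.33096158054497, 'cy': 237.75377267692556, 'D': array([-0.04464867,  0.        ,  0.        ,  0.        ,  0.        ]), 'hand_eye': array([[ 2.69755011e-04,  9.65146073e-01,  2.61711644e-01,
         6.51489847e+01],
       [ 9.99999775e-01, -4.20882189e-04,  5.21405312e-04,
        -2.28149528e-01],
       [ 6.13382059e-04,  2.61711444e-01, -9.65145970e-01,
        -1.25497600e+02],
       [ 0.00000000e+00,  0.00000000e+00,  0.00000000e+00,
         1.00000000e+00]])}
```

View pics/scene0.png

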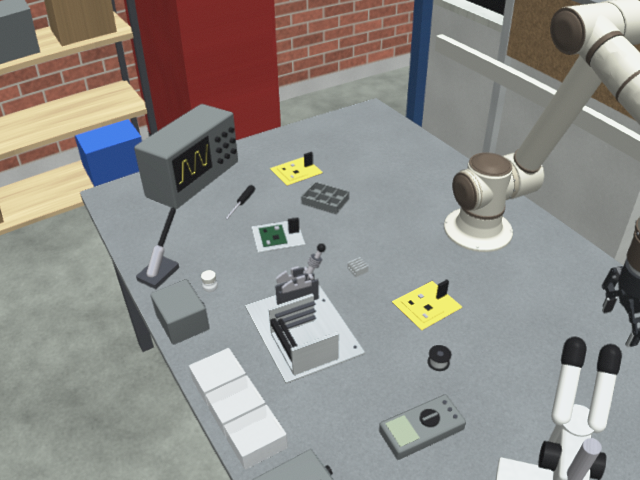

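View pics/side0.png

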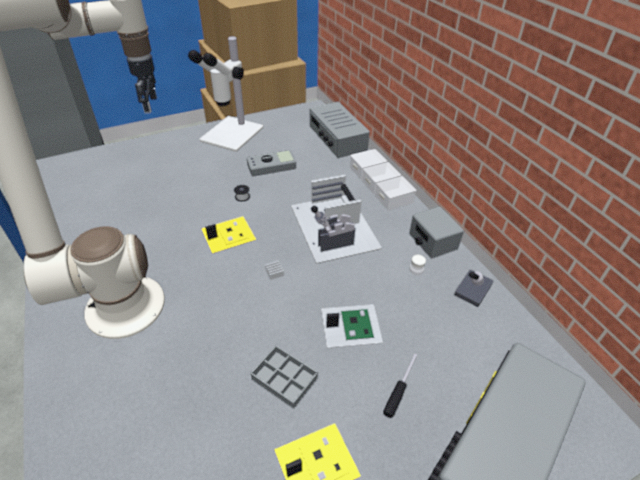

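View pics/wrist0.png

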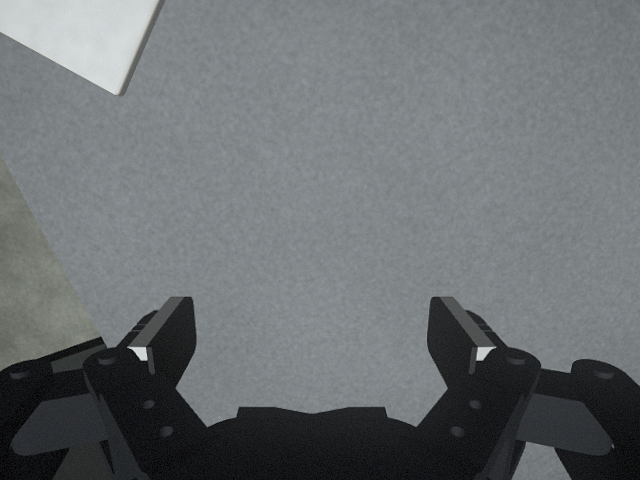

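The scene view shows the green carrier at about (275,236), the fixture at (305,335) and the lever knob at (321,247). The side view shows the carrier at (350,325) and the fixture at (337,225). I'll make helpers and enlarged crops next.

```bash
cat > h.py <<'E'
from bench import *
import numpy as np, cv2
from scipy.spatial.transform import Rotation as R
def cam(n,s=None):
    c=calibration(n); K=np.array([[c['fx'],0,c['cx']],[0,c['fy'],c['cy']],[0,0,1.]])
    if n=='wrist':
        s=s or read_state(); T=np.eye(4);T[:3,:3]=R.from_quat(s['ee_rot']).as_matrix();T[:3,3]=s['position']
        T=T@c['hand_eye']; return K,np.array(c['D']),T[:3,:3],T[:3,3]
    return K,np.array(c['D']),R.from_quat(c['rotation']).as_matrix(),np.array(c['position'])
def ray(C,uv):
    K,D,Rm,p=C; q=cv2.undistortPoints(np.array([[uv]],float),K,D)[0,0]
    d=Rm@np.array([q[0],-q[1],-1]); return p,d/np.linalg.norm(d)
def onz(C,uv,z):
    p,d=ray(C,uv); return p+d*(z-p[2])/d[2]
def tri(C1,uv1,C2,uv2):
    p,d=ray(C1,uv1);q,e=ray(C2,uv2)
    t=np.linalg.lstsq(np.c_[d,-e],q-p,rcond=None)[0]
    a=p+d*t[0];b=q+e*t[1]; return (a+b)/2,np.linalg.norm(a-b)
def proj(C,P):
    K,D,Rm,p=C; P=np.atleast_2d(np.array(P,float)); c=(P-p)@Rm; c=c*[1,-1,-1]
    return cv2.projectPoints(c,np.zeros(3),np.zeros(3),K,D)[0][:,0]
def crop(src,dst,x0,y0,x1,y1,k):
    im=cv2.imread(src)[y0:y1,x0:x1]; cv2.imwrite(dst,cv2.resize(im,None,fx=k,fy=k,interpolation=cv2.INTER_CUBIC))
E
python3 - <<'E'
from h import *
crop('pics/scene0.png','pics/sc_fix.png',235,205,375,385,4) if 0 else crop('pics/scene0.png','pics/sc_fix.png',235,210,375,385,3)
crop('pics/side0.png','pics/si_fix.png',260,160,400,360,3)
crop('pics/side0.png','pics/si_fix.png',280,165,400,270,5)
C=cam('scene');S=cam('side')
for n,im,box in (('scene',cv2.imread('pics/scene0.png'),(240,205,310,260)),('side',cv2.imread('pics/side0.png'),(310,295,395,355))):
    hsv=cv2.cvtColor(im,cv2.COLOR_BGR2HSV); g=((hsv[...,0]>50)&(hsv[...,0]<90)&(hsv[...,1]>90)).astype(np.uint8)
    x0,y0,x1,y1=box; k=np.zeros_like(g);k[y0:y1,x0:x1]=g[y0:y1,x0:x1]
    cs,_=cv2.findContours(k,cv2.RETR_EXTERNAL,cv2.CHAIN_APPROX_NONE); c=max(cs,key=cv2.contourArea)
    r=cv2.boxPoints(cv2.minAreaRect(c)); print(n,cv2.contourArea(c)); 
    w=k*0; w[y0:y1,x0:x1]=((hsv[...,1]<25)&(hsv[...,2]>185))[y0:y1,x0:x1]; w|=k
    cs,_=cv2.findContours(w,cv2.RETR_EXTERNAL,cv2.CHAIN_APPROX_NONE); c2=cv2.convexHull(max(cs,key=cv2.contourArea))
    print('sheet',cv2.approxPolyDP(c2,4,True)[:,0].tolist())
    for p in cv2.approxPolyDP(c2,4,True)[:,0]: print(np.round(onz(cam(n),p.astype(float),4),1))
crop('pics/scene0.png','pics/sc_car.png',240,205,320,260,8)
crop('pics/side0.png','pics/si_car.png',310,295,400,355,8)
E
```

```text
scene 301.0
sheet [[304, 241], [258, 251], [251, 227], [286, 221], [300, 230]]
[ 458.4 -223.8    4. ]
[ 588.3 -255.4    4. ]
[ 556.3 -362.1    4. ]
[ 456.2 -331.6    4. ]
[ 442.8 -272.7    4. ]
side 611.5
sheet [[374, 305], [382, 342], [326, 345], [321, 308]]
[ 590.5 -259.2    4. ]
[ 552.5 -364.7    4. ]
[ 426.3 -317.5    4. ]
[ 461.8 -212.6    4. ]
```

View pics/sc_fix.png

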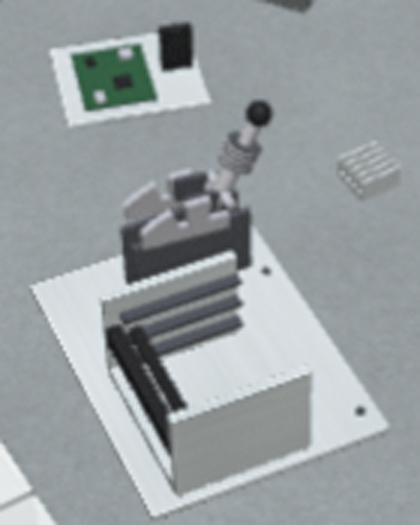

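View pics/si_fix.png

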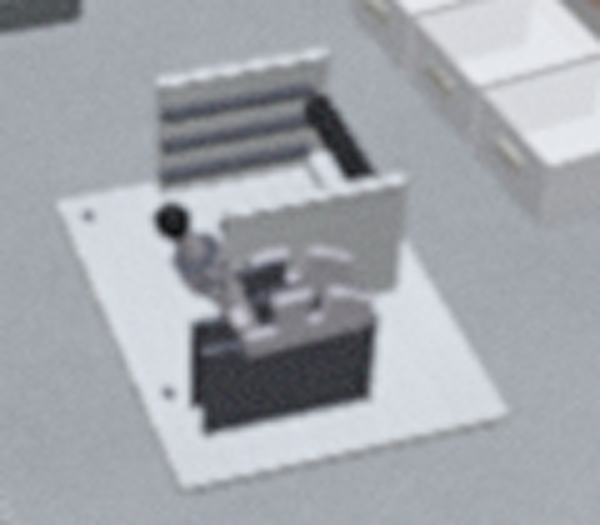

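View pics/sc_car.png

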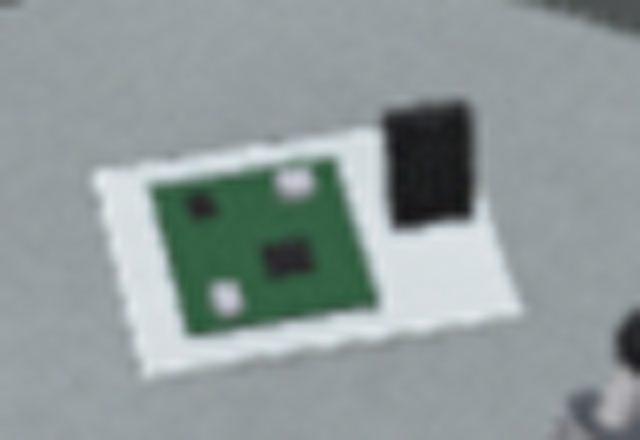

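View pics/si_car.png

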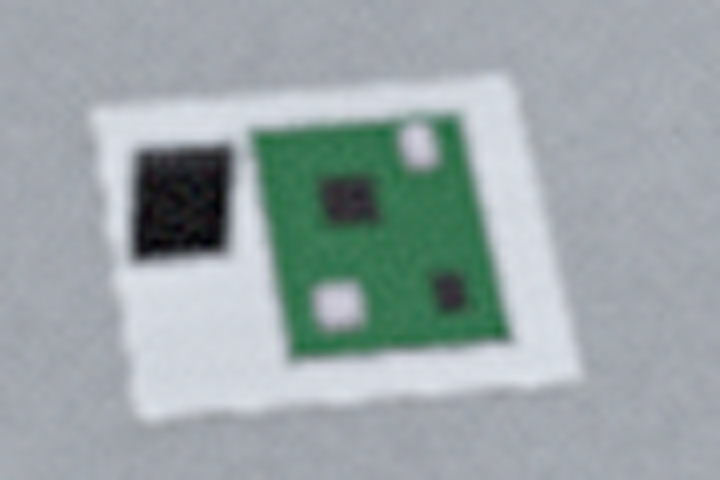

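The crops show the carrier with its fin to the left of the board in the side view, and the frame opening towards the robot. The lever leans to the robot beside the frame's right wall. Next I measure the plate corners in both views.

```bash
python3 - <<'E'
from h import *
C=cam('scene');S=cam('side')
sc={'lf_screw':(235+265/3,210+270/3),'c_left':(235+32/3,210+288/3),'c_bot':(235+155/3,210+517/3),'c_right':(235+388/3,210+427/3)}
for k,v in sc.items(): print('sc',k,np.round(onz(C,v,8),1))
si={'c_left':(280+58/5,165+205/5),'c_bot':(280+185/5,165+490/5),'c_right':(280+507/5,165+410/5),'screwL':(280+88/5,165+216/5),'screwR':(280+168/5,165+392/5)}
for k,v in si.items(): print('si',k,np.round(onz(S,v,8),1))
print('sc screw2',np.round(onz(C,(235+360/3,210+411/3),8),1))
print('knob',tri(C,(235+259/3,210+113/3),S,(280+173/5,165+221/5)))
# fin top approx
E
```

```text
sc lf_screw [538.1   6.5   8. ]
sc c_left [713.9 -79.4   8. ]
sc c_bot [742.9 180.6   8. ]
sc c_right [548.4 201.7   8. ]
si c_left [545.8 192.4   8. ]
si c_bot [516.3 -68.2   8. ]
si c_right [713.8 -85.6   8. ]
si screwL [559.1 174.5   8. ]
si screwR [539.8   7.4   8. ]
sc screw2 [557.5 176.7   8. ]
knob (array([529.13485199, -17.11823349, 159.99672676]), np.float64(2.5360785736316602))
```

jog_arm:
  increments:
    - [0.05, 0.037, -0.03, -2]
    - [0.1, 0.075, -0.06, -4]
    - [0.15, 0.112, -0.08, -6]
    - [0.2, 0.149, -0.08, -8]
    - [0.25, 0.187, -0.08, -10]
    - [0.3, 0.224, -0.08, -12]
    - [0.35, 0.26, -0.08, -13.8]
    - [0.4, 0.3, -0.08, -13.8]
    - [0.45, 0.335, -0.08, -13.8]
    - [0.49, 0.373, -0.08, -13.8]
  hand: 1

```text
clock: 1.4
position: [544.6, 69.0, 327.8]
ee_rot: [0.998, -0.058, -0.0, 0.001]
contact_force: [0.6, 0.6, -0.1]
gripper_width: 85.3
```

```bash
python3 - <<'E'
from h import *
s=read_state(); print(s['clock'],s['position'],s['ee_rot'],s['joints'])
im=get_image('wrist'); cv2.imwrite('pics/w1.png',im[:,:,::-1]); np.savez('w1.npz',p=s['position'],q=s['ee_rot'])
E
```

```text
1.4 [544.58928347  69.03318911 327.83818379] [ 9.98320132e-01 -5.79325458e-02 -3.28683373e-04  7.90667047e-04] [ 4.22055939e-01  2.08373021e-01 -4.30056120e-02  1.13433124e-03
 -1.32073118e+00  1.03252891e+00]
```

View pics/w1.png

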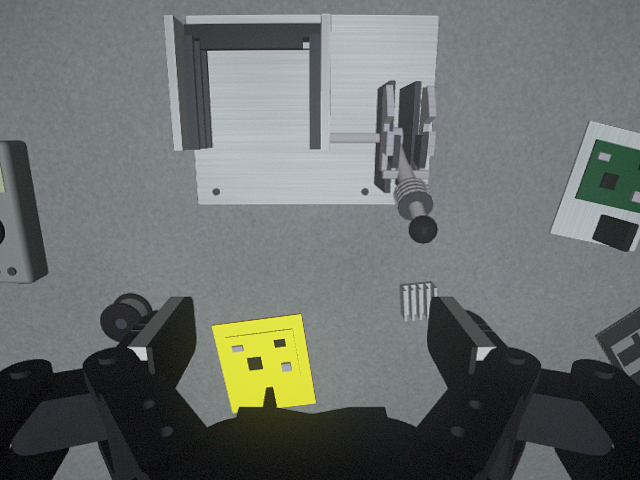

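Wrist view: the plate's front corners are at about (198,204) and (437,204), the frame is top left, the knob is at (423,230) and the carrier is at the right edge (600,185). I'll refine with an enlarged crop.

```bash
python3 - <<'E'
from h import *
crop('pics/w1.png','pics/w1f.png',155,5,355,215,3)
s=dict(np.load('w1.npz'));s={'position':s['p'],'ee_rot':s['q']};W=cam('wrist',s)
for n,uv in dict(fl=(198,204.5),fr=(435.5,204),br=(438,15.5),s1=(216,191.5),s2=(365,191.5)).items(): print(n,np.round(onz(W,uv,8),1))
print('knob z162',np.round(onz(W,(423,230),162),1))
E
```

```text
fl [544.1 201.4   8. ]
fr [513. -72.   8.]
br [712.1 -82.9   8. ]
s1 [556.6 177.9   8. ]
s2 [536.7   8.3   8. ]
knob z162 [527.1 -15.3 162. ]
```

View pics/w1f.png

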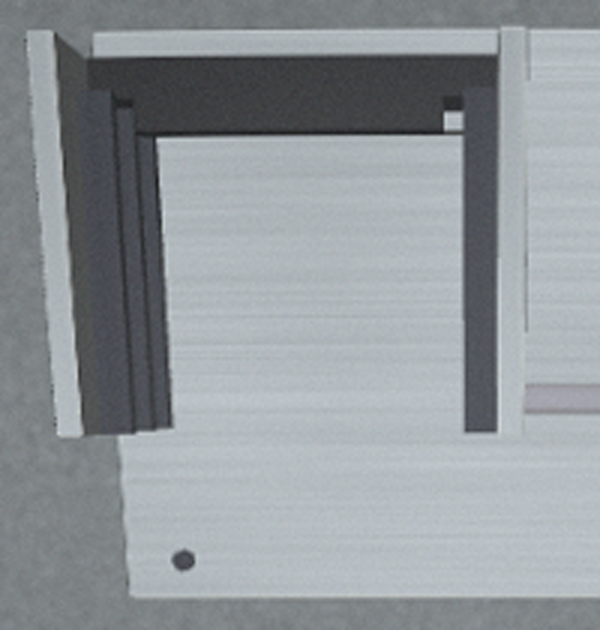

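```bash
python3 - <<'E'
from h import *
crop('pics/w1.png','pics/w1r.png',350,5,450,215,3)
s=dict(np.load('w1.npz'));s={'position':s['p'],'ee_rot':s['q']};W=cam('wrist',s)
f=lambda x,y:(155+(x-1)/3,5+(y-1)/3)
for z in (96,104):
  a=onz(W,f(82,437),z);b=onz(W,f(497,434),z);print(z,a,b,np.linalg.norm(a-b),(a+b)/2, 'yaw',np.degrees(np.arctan2(*(a-b)[:2])))
  a=onz(W,f(57,437),z);b=onz(W,f(524,434),z);print(' outer',np.linalg.norm(a-b),(a+b)/2)
  b=onz(W,f(497,434),z);c=onz(W,f(500,57),z); print(' depth',c-b)
# rail front tips, ledge tops 54 mid: left inner 
for z,(l) in ((54,(155,430)),(30,(172,428)),(78,(133,432))):
  print(z,onz(W,f(*l),z)); 
print(onz(W,f(465,432),78))
E
```

```text
96 [607.37966212 179.01278077  96.        ] [593.52800633  55.52868085  96.        ] 124.25856630698864 [600.45383423 117.27073081  96.        ] yaw 6.400318340711201
 outer 139.87051355948864 [600.45437789 117.02704453  96.        ]
 depth [102.4522347  -12.20132073   0.        ]
104 [607.42760002 176.3951868  104.        ] [593.88608566  55.67592131 104.        ] 121.47639142182442 [600.65684284 116.03555405 104.        ] yaw 6.400318340711261
 outer 136.7387839607516 [600.65737433 115.79732396 104.        ]
 depth [100.15830807 -11.92813064   0.        ]
54 [606.40137992 167.9246838   54.        ]
30 [606.16700019 168.15955467  30.        ]
78 [606.82386443 168.57337219  78.        ]
[594.48637235  65.07636389  78.        ]
```

View pics/w1r.png

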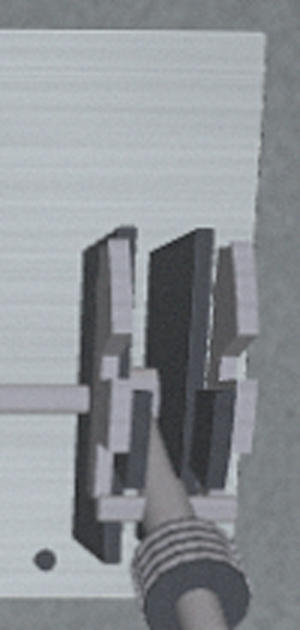

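jog_arm:
  increments:
    - [-0.007, 0.058, 0, 3]
    - [-0.014, 0.116, 0, 6]
    - [-0.021, 0.174, 0, 9]
    - [-0.028, 0.232, 0.03, 12]
    - [-0.035, 0.29, 0.07, 13.5]
    - [-0.042, 0.348, 0.1, 13.5]
    - [-0.042, 0.348, 0.14, 13.5]
    - [-0.042, 0.348, 0.148, 13.5]

```text
clock: 2.45
position: [459.8, -277.6, 177.8]
ee_rot: [0.984, -0.179, -0.004, 0.002]
contact_force: [-0.3, -0.4, 0.6]
gripper_width: 85.9
```

```bash
python3 - <<'E'
from h import *
s=read_state(); print(s['clock'],s['position'],s['ee_rot'],s['joint_vel'])
im=get_image('wrist'); cv2.imwrite('pics/w2.png',im[:,:,::-1]); np.savez('w2.npz',p=s['position'],q=s['ee_rot'])
E
```

```text
2.45 [ 459.75605692 -277.62449655  177.79445964] [ 0.98378757 -0.17928408 -0.00402222  0.00174647] [ 0.03444767  0.02212728 -0.01429348  0.03515827  0.13556715 -0.00743436]
```

View pics/w2.png

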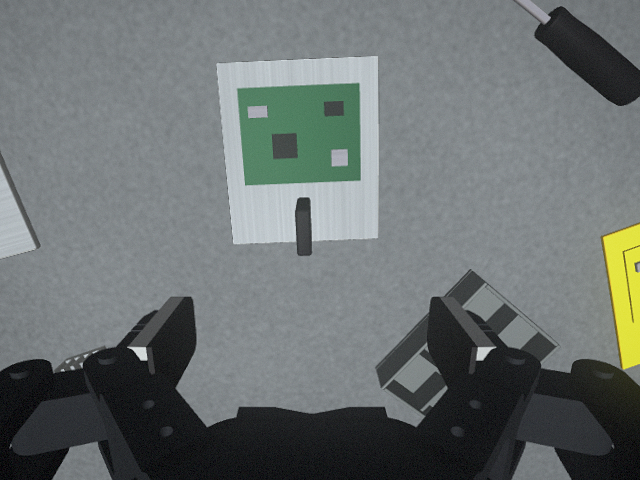

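The carrier's corners are at (218,63), (378,57), (378,238) and (233,244). The fin top spans rows 198 to 255 around column 304. The parts box is lower right.

```bash
python3 - <<'E'
from h import *
im=cv2.imread('pics/w2.png')
s=dict(np.load('w2.npz'));s={'position':s['p'],'ee_rot':s['q']};W=cam('wrist',s)
hsv=cv2.cvtColor(im,cv2.COLOR_BGR2HSV); w=((hsv[...,2]>165)|((hsv[...,0]>50)&(hsv[...,0]<90)&(hsv[...,1]>80))).astype(np.uint8)
w[:, :200]=0;w[:,400:]=0;w[260:]=0
w=cv2.morphologyEx(w,cv2.MORPH_OPEN,np.ones((5,5),np.uint8))
cs,_=cv2.findContours(w,cv2.RETR_EXTERNAL,cv2.CHAIN_APPROX_NONE);c=cv2.convexHull(max(cs,key=cv2.contourArea))
q=cv2.approxPolyDP(c,6,True)[:,0]; print(q.tolist())
P=[onz(W,p.astype(float),4) for p in q]; print(np.round(P,1))
print([round(np.linalg.norm(P[i]-P[(i+1)%len(P)]),1) for i in range(len(P))])
for uv in ((297,255),(312,255),(297.5,198),(310.5,198)): print(uv,np.round(onz(W,uv,54),1))
print(np.round(onz(W,(304,240),4),1))
crop('pics/w2.png','pics/w2f.png',270,180,340,270,6)
E
```

```text
[[377, 56], [377, 237], [233, 243], [217, 63]]
[[ 552.3 -362.8    4. ]
 [ 425.5 -321.     4. ]
 [ 461.4 -212.     4. ]
 [ 588.1 -254.7    4. ]]
[np.float64(133.4), np.float64(114.7), np.float64(133.6), np.float64(113.9)]
(297, 255) [ 448.7 -263.5   54. ]
(312, 255) [ 445.2 -272.9   54. ]
(297.5, 198) [ 484.5 -277.7   54. ]
(310.5, 198) [ 481.5 -285.5   54. ]
[ 443.7 -265.8    4. ]
```

View pics/w2f.png

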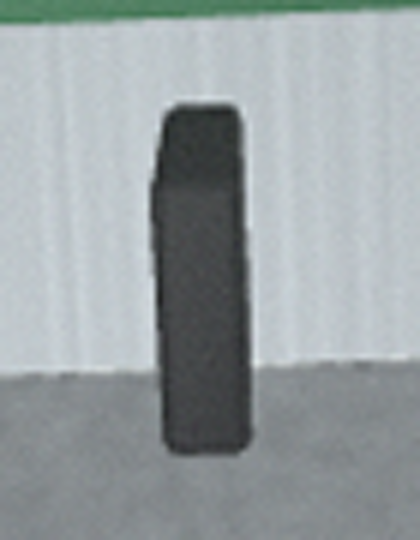

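```bash
python3 - <<'E'
from h import *
s=dict(np.load('w2.npz'));s={'position':s['p'],'ee_rot':s['q']};W=cam('wrist',s)
f=lambda x,y:(270+(x-2.5)/6,180+(y-2.5)/6)
A=onz(W,f(208,455),54);B=onz(W,f(200,185),54);print(A,B,np.linalg.norm(A-B),(A+B)/2,np.degrees(np.arctan2(*(B-A)[[1,0]])))
s=read_state();Rm=R.from_quat(s['ee_rot']).as_matrix();print(np.round(Rm,4),np.degrees(np.arctan2(Rm[1,0],Rm[0,0])),s['position'])
t=np.array([462.0,-272.7,42]); print('tool delta',Rm.T@(t-s['position']))
E
```

```text
[ 446.72276945 -267.91143741   54.        ] [ 475.67039497 -278.05062187   54.        ] 30.671942958489627 [ 461.19658221 -272.98102964   54.        ] -19.303297197023483
[[ 0.9363 -0.3512 -0.006 ]
 [-0.3512 -0.9363 -0.0031]
 [-0.0045  0.005  -1.    ]] -20.56182969598573 [ 461.04172654 -277.27841882  178.91475976]
tool delta [-9.07389835e-02 -5.31347018e+00  1.36891528e+02]
```

jog_arm:
  increments:
    - [0, -0.005, 0.03, -2]
    - [0, -0.005, 0.06, -2]
    - [0, -0.005, 0.09, -2]
    - [0, -0.005, 0.12, -2]
    - [0, -0.005, 0.142, -2]
    - [0, -0.005, 0.142, -2]
    - [0, -0.005, 0.142, -2]
  hand: -0.2

```text
clock: 3.38
position: [463.8, -272.9, 38.7]
ee_rot: [0.987, -0.16, -0.001, 0.002]
contact_force: [0.8, 0.5, 1.2]
gripper_width: 34.1
```

```bash
python3 - <<'E'
from h import *
s=read_state(); print(s['clock'],s['position'],R.from_quat(s['ee_rot']).as_euler('ZYX',degrees=True),s['contact_force'])
im=get_image('wrist'); cv2.imwrite('pics/w3.png',im[:,:,::-1])
E
```

```text
3.375 [ 463.83387426 -272.89593395   38.72135685] [-1.84559283e+01  6.76856209e-02  1.79713472e+02] [0.78265133 0.50041405 1.23168032]
```

View pics/w3.png

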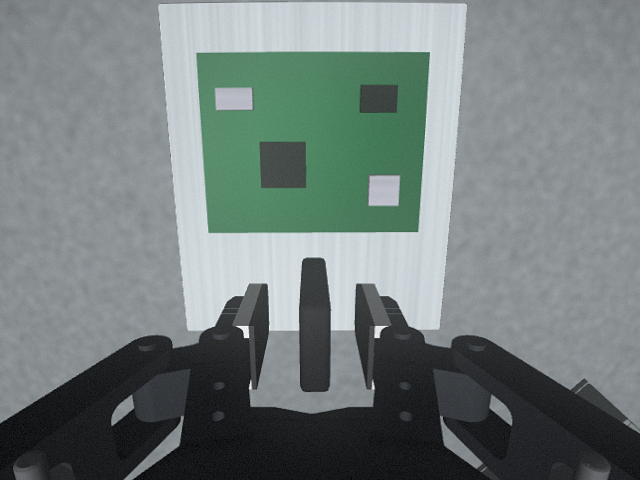

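The fin sits centred between the fingers and square to them. Closing.

jog_arm:
  increments:
    - [0, 0, 0, 0]
    - [0, 0, 0, 0]
    - [0, 0, 0, 0]
    - [0, 0, 0, 0]
    - [0, 0, 0, 0]
  hand: -1

```text
clock: 4.05
position: [464.9, -273.4, 40.4]
ee_rot: [0.987, -0.16, 0.001, 0.003]
contact_force: [-1.1, 1.0, 7.0]
gripper_width: 8.7
```

jog_arm:
  increments:
    - [0, 0, -0.015, 0]
    - [0, 0, -0.04, 0]
    - [0, 0, -0.075, 0]
    - [0, 0, -0.11, 0]
    - [0, 0, -0.145, 0]
    - [0, 0, -0.18, 0]
    - [0, 0, -0.205, 0]
    - [0, 0, -0.21, 0]
    - [0, 0, -0.21, 0]

```text
clock: 5.18
position: [464.1, -271.9, 249.8]
ee_rot: [0.987, -0.161, 0.0, 0.002]
contact_force: [0.2, 0.3, -3.0]
gripper_width: 8.7
```

```bash
python3 - <<'E'
from h import *
s=read_state(); Rm=R.from_quat(s['ee_rot']).as_matrix();print(s['clock'],s['position'],R.from_quat(s['ee_rot']).as_euler('ZYX',degrees=True),s['contact_force'],s['gripper_width'])
im=get_image('wrist'); cv2.imwrite('pics/w4.png',im[:,:,::-1]); np.savez('w4.npz',p=s['position'],q=s['ee_rot'])
print(np.round(Rm.T@(np.array([466.4,132.3,250])-s['position']),1))
E
```

```text
5.175 [ 464.07678764 -271.89417229  249.81676235] [-1.84727598e+01 -6.58061269e-02  1.79754753e+02] [ 0.22441809  0.2827847  -2.96038854] 8.730314709998403
[-125.9 -384.1   -2. ]
```

View pics/w4.png

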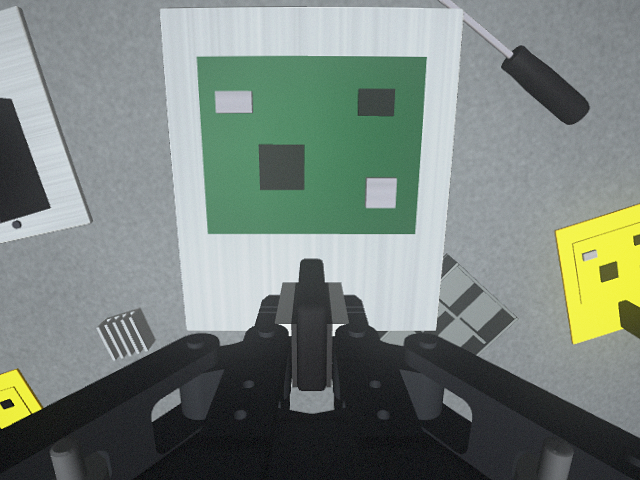

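```bash
python3 - <<'E'
from h import *
s=dict(np.load('w4.npz'));s={'position':s['p'],'ee_rot':s['q']};K,D,_,_=cam('wrist',s)
def corners(fn):
    im=cv2.imread(fn);hsv=cv2.cvtColor(im,cv2.COLOR_BGR2HSV)
    w=((hsv[...,2]>168)&(hsv[...,1]<60)|((hsv[...,0]>50)&(hsv[...,0]<90)&(hsv[...,1]>60))).astype(np.uint8)
    w[:,:140]=0;w[:,480:]=0
    w=cv2.morphologyEx(w,cv2.MORPH_OPEN,np.ones((7,7),np.uint8))
    L=[];Rr=[]
    for r in range(40,240,4):
        x=np.where(w[r])[0];L.append((x.min(),r));Rr.append((x.max()+0,r))
    def fit(p,): 
        p=np.array(p,float);k=np.polyfit(p[:,1],p[:,0],1);m=abs(np.polyval(k,p[:,1])-p[:,0])<2;return np.polyfit(p[m,1],p[m,0],1)
    l,r=fit(L),fit(Rr)
    F=[];B=[]
    for c in list(range(200,430,4)):
        y=np.where(w[:,c])[0];F.append((c,y.min()))
    for c in list(range(200,250,2))+list(range(375,425,2)):
        y=np.where(w[200:345,c])[0]+200;B.append((c,y.max()))
    def fh(p):
        p=np.array(p,float);
        med=np.median(p[:,1]);p=p[abs(p[:,1]-med)<6];k=np.polyfit(p[:,0],p[:,1],1);return k
    f,b=fh(F),fh(B)
    X=lambda v,h:(lambda y:(v[0]*y+v[1],y))((h[0]*v[1]+h[1])/(1-h[0]*v[0]))
    return np.array([X(l,f),X(r,f),X(r,b),X(l,b)])
HE=calibration('wrist')['hand_eye']
for fn in('pics/w3.png','pics/w4.png'):
    c=corners(fn);print(c.round(1).tolist())
    obj=np.array([[115,58,4],[115,-58,4],[-20,-58,4],[-20,58,4.]])
    ok,rv,tv=cv2.solvePnP(obj,c,K,D,flags=cv2.SOLVEPNP_IPPE)
    M=np.eye(4);M[:3,:3]=cv2.Rodrigues(rv)[0];M[:3,3]=tv[:,0]
    T=HE@np.diag([1,-1,-1,1.])@M
    e=R.from_matrix(T[:3,:3]).as_euler('ZYX',degrees=True)
    print('carrier in tool',T[:3,3].round(1),e.round(2), 'reproj',np.abs(cv2.projectPoints(obj,rv,tv,K,D)[0][:,0]-c).max())
E
```

```text
[[157.6, 2.5], [467.1, 2.2], [441.7, 307.1], [183.7, 304.6]]
carrier in tool [24.9  0.6  6.8] [ 95.75 -10.71 -27.8 ] reproj 430.71806390524
[[158.8, 7.3], [463.8, 7.1], [436.6, 329.9], [185.2, 329.9]]
carrier in tool [ 7.  -0.8 19.8] [ 89.9    0.28 -14.84] reproj 424.6611276831908
```

```bash
python3 - <<'E'
from h import *
K,D,_,_=cam('wrist',None)
HE=calibration('wrist')['hand_eye']
for c in ([[159,2.5],[467,2.5],[440,330],[187.5,330]],[[158.8, 7.3], [463.8, 7.1], [436.6, 329.9], [185.2, 329.9]]):
    c=np.array(c,float)
    obj=np.array([[115,58,0],[115,-58,0],[-20,-58,0],[-20,58,0.]])
    ok,rv,tv=cv2.solvePnP(obj,c,K,D,flags=cv2.SOLVEPNP_ITERATIVE)
    M=np.eye(4);M[:3,:3]=cv2.Rodrigues(rv)[0];M[:3,3]=tv[:,0]
    O=np.eye(4);O[2,3]=-4
    T=HE@np.diag([1,-1,-1,1.])@M@O
    print('carrier in tool',T[:3,3].round(1),T[:3,:3].round(3).tolist(), 'reproj',np.abs(cv2.projectPoints(obj,rv,tv,K,D)[0][:,0]-c).max())
E
```

```text
carrier in tool [-2.1  0.6 39.2] [[1.0, -0.002, 0.008], [-0.002, -1.0, 0.001], [0.008, -0.001, -1.0]] reproj 0.6321711740625915
carrier in tool [-3.1 -0.5 40.8] [[1.0, 0.0, 0.008], [0.0, -1.0, -0.0], [0.008, 0.0, -1.0]] reproj 0.4809660866984018
```

The carrier is gripped level and square: underside 41 mm below the TCP, 3 mm behind it, and yaw offset close to 0. Carrying it over the lever, high.

jog_arm:
  increments:
    - [-0.006, -0.018, 0, -1]
    - [-0.018, -0.054, 0, -2.5]
    - [-0.032, -0.096, 0, -4]
    - [-0.048, -0.144, 0, -5.5]
    - [-0.064, -0.192, 0, -7]
    - [-0.08, -0.24, 0, -9]
    - [-0.096, -0.288, 0, -10.5]
    - [-0.112, -0.336, 0, -11.9]
    - [-0.124, -0.371, 0, -11.9]
    - [-0.128, -0.383, 0, -11.9]

```text
clock: 6.48
position: [462.8, 134.0, 246.5]
ee_rot: [0.998, -0.056, -0.002, 0.003]
contact_force: [0.1, -0.0, -2.9]
gripper_width: 9.3
```

```bash
python3 - <<'E'
from h import *
s=read_state(); Rm=R.from_quat(s['ee_rot']).as_matrix();print(s['clock'],s['position'],R.from_quat(s['ee_rot']).as_euler('ZYX',degrees=True),s['contact_force'],s['gripper_width'])
im=get_image('wrist'); cv2.imwrite('pics/w5.png',im[:,:,::-1]); np.savez('w5.npz',p=s['position'],q=s['ee_rot'])
E
```

```text
6.475 [462.76716999 134.01599904 246.45619324] [-6.38047311e+00  1.75337960e-01  1.79694253e+02] [ 0.07765559 -0.02929417 -2.87641688] 9.251869766762756
```

View pics/w5.png

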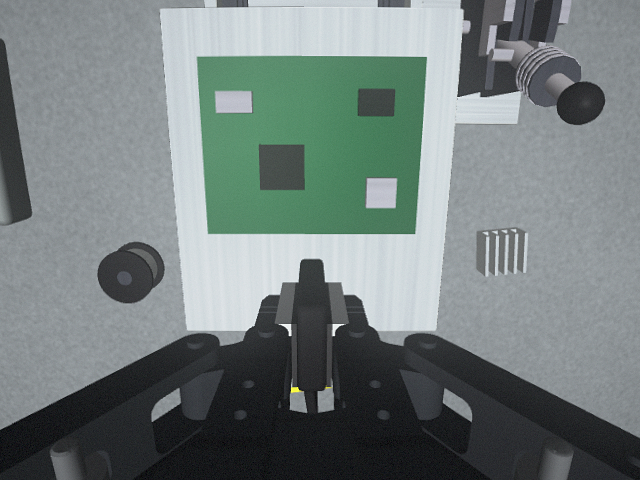

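```bash
python3 - <<'E'
from h import *
s=dict(np.load('w1.npz'));s={'position':s['p'],'ee_rot':s['q']};W=cam('wrist',s)
print('yellow fin top',onz(W,(268,390),54), 'sheet front',onz(W,(213,325),4),onz(W,(301,315),4))
S=cam('side');print(onz(S,(211,226),54),onz(S,(211,237),4))
s=read_state();Rm=R.from_quat(s['ee_rot']).as_matrix()
y=np.radians(-6.6);X=np.array([np.cos(y),np.sin(y),0]);Y=np.array([-np.sin(y),np.cos(y),0]);O=np.array([600.5,116.8,0])
t=O-135*X-0.5*Y+[0,0,99]
print('pre',t,Rm.T@(t-s['position']))
E
```

```text
yellow fin top [320.77184781 147.33586584  54.        ] sheet front [388.33745471 213.52099573   4.        ] [389.54693245 100.36383037   4.        ]
[278.12840832 149.55290124  54.        ] [273.02703987 159.11883646   4.        ]
pre [466.33720807 131.81982893  99.        ] [  3.8281193    1.3093784  147.53897945]
```

jog_arm:
  increments:
    - [0.004, 0.001, 0.03, 0.2]
    - [0.004, 0.001, 0.07, 0.2]
    - [0.004, 0.001, 0.11, 0.2]
    - [0.004, 0.001, 0.138, 0.2]
    - [0.004, 0.001, 0.147, 0.2]
    - [0.004, 0.001, 0.147, 0.2]
    - [0.004, 0.001, 0.147, 0.2]

```text
clock: 7.4
position: [467.4, 132.4, 100.8]
ee_rot: [0.998, -0.058, -0.0, 0.002]
contact_force: [-1.1, 0.1, -2.4]
gripper_width: 9.1
```

```bash
python3 - <<'E'
from h import *
s=read_state(); Rm=R.from_quat(s['ee_rot']).as_matrix();print(s['clock'],s['position'],R.from_quat(s['ee_rot']).as_euler('ZYX',degrees=True),s['contact_force'],s['gripper_width'])
im=get_image('wrist'); cv2.imwrite('pics/w6.png',im[:,:,::-1]); np.savez('w6.npz',p=s['position'],q=s['ee_rot'])
im=get_image('side'); cv2.imwrite('pics/s6.png',im[:,:,::-1]); crop('pics/s6.png','pics/s6c.png',220,150,400,270,4)
y=np.radians(-6.6);X=np.array([np.cos(y),np.sin(y),0]);Y=np.array([-np.sin(y),np.cos(y),0]);O=np.array([600.5,116.8,0])
d=s['position']-O;print('tcp in fixture',d@X,d@Y)
E
```

```text
7.4 [467.42170109 132.42303493 100.78631004] [-6.59448712e+00  1.97449577e-02  1.79812166e+02] [-1.14076129  0.08858892 -2.43434738] 9.094205176663941
tcp in fixture -133.99202494729892 0.22385694524242616
```

View pics/w6.png

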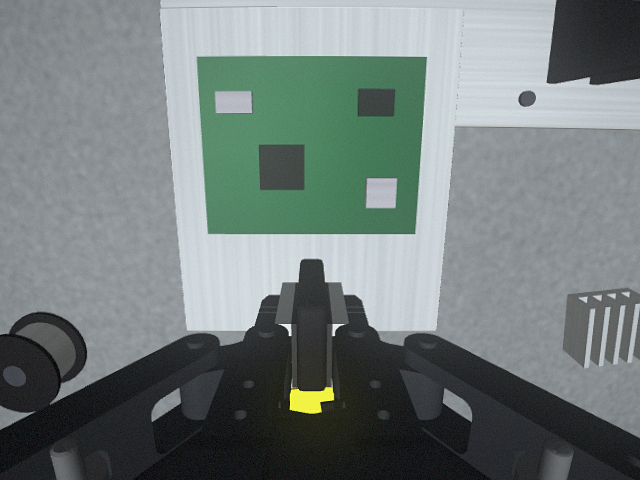

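View pics/s6c.png

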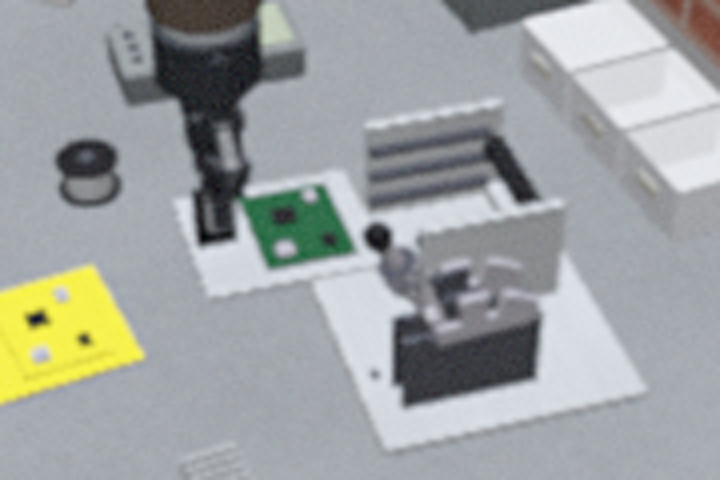

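```bash
python3 - <<'E'
from h import *
s=dict(np.load('w6.npz'));s={'position':s['p'],'ee_rot':s['q']};W=cam('wrist',s)
p=onz(W,(527,98.5),8);print(p)
s=dict(np.load('w5.npz'));s={'position':s['p'],'ee_rot':s['q']};W5=cam('wrist',s)
y=np.radians(-6.6);X=np.array([np.cos(y),np.sin(y),0]);Y=np.array([-np.sin(y),np.cos(y),0]);O=np.array([600.5,116.8,0])
d=p-O;print(d@X,d@Y)
for q in ([536.7,8.3,8],[556.6,177.9,8]): d=np.array(q)-O;print(d@X,d@Y)
# front plate edge z=8
a=onz(W,(470,126.5),8);b=onz(W,(620,129),8);print(a,b,np.degrees(np.arctan2(*(a-b)[:2])),(a-O)@X)
k=np.array([-54,-140,0]);P=O+X*k[0]+Y*k[1]+[0,0,162];print('knob px pred in w5',proj(W5,P))
E
```

```text
[537.19575854   7.84612634   8.        ]
-50.361861640302266 -115.50781993151759
-50.90650161682922 -115.1139352690879
-50.631724304971534 55.649335071547384
[525.72190411  39.21275101   8.        ] [515.93152849 -45.72999916   8.        ] 6.57481470616625 -65.36486660904856
knob px pred in w5 [[583.08969607  96.63414432]]
```

jog_arm:
  increments:
    - [0.005, 0.0007, 0.002, 0]
    - [0.015, 0.0007, 0.002, 0]
    - [0.025, 0.0007, 0.002, 0]
    - [0.035, 0.0007, 0.002, 0]
    - [0.045, 0.0007, 0.002, 0]
    - [0.05, 0.0007, 0.002, 0]
    - [0.05, 0.0007, 0.002, 0]

```text
clock: 8.38
position: [517.1, 125.9, 98.5]
ee_rot: [0.998, -0.058, -0.0, 0.002]
contact_force: [-0.0, -0.3, -2.3]
gripper_width: 9.5
```

```bash
python3 - <<'E'
from h import *
s=read_state(); print(s['clock'],s['position'],R.from_quat(s['ee_rot']).as_euler('ZYX',degrees=True),s['contact_force'],s['wrist_torque'],s['gripper_width'])
im=get_image('wrist'); cv2.imwrite('pics/w7.png',im[:,:,::-1]); np.savez('w7.npz',p=s['position'],q=s['ee_rot'])
y=np.radians(-6.6);X=np.array([np.cos(y),np.sin(y),0]);Y=np.array([-np.sin(y),np.cos(y),0]);O=np.array([600.5,116.8,0])
d=s['position']-O;print('tcp in fixture',d@X,d@Y)
E
```

```text
8.375 [517.05546431 125.90236097  98.53866704] [-6.62051819e+00  4.15533174e-02  1.79811044e+02] [-0.03544477 -0.30656097 -2.3415113 ] [-0.03274407  0.12955739 -0.02813396] 9.527425676664896
tcp in fixture -83.93772862226537 -0.5488396616808018
```

View pics/w7.png

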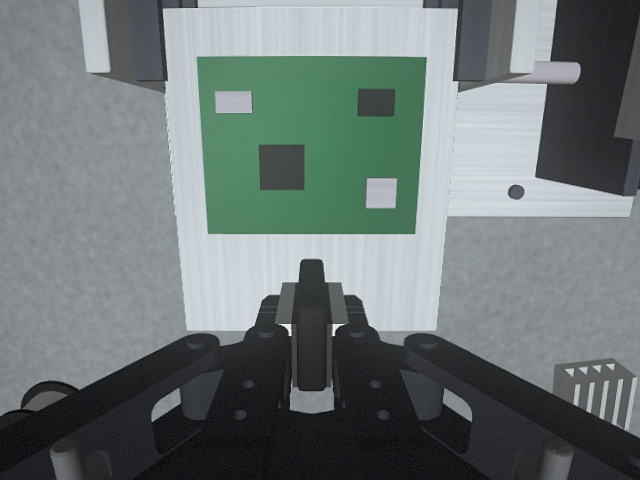

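It entered centred with no side force. Sliding on.

jog_arm:
  increments:
    - [0.006, 0, 0, 0]
    - [0.016, 0, 0, 0]
    - [0.026, 0, 0, 0]
    - [0.036, 0, 0, 0]
    - [0.046, 0, 0, 0]
    - [0.056, 0, 0, 0]
    - [0.064, 0, 0, 0]
    - [0.064, 0, 0, 0]

```text
clock: 9.43
position: [580.8, 118.4, 98.3]
ee_rot: [0.998, -0.058, -0.001, 0.002]
contact_force: [0.2, -0.7, -2.7]
gripper_width: 9.0
```

```bash
cat >> h.py <<'E'
def rep():
    s=read_state(); print(round(s['clock'],2),s['position'].round(1),R.from_quat(s['ee_rot']).as_euler('ZYX',degrees=True).round(2),'F',s['contact_force'].round(1),'T',s['wrist_torque'].round(2),'w',round(s['gripper_width'],1))
    y=np.radians(-6.6);X=np.array([np.cos(y),np.sin(y),0]);Y=np.array([-np.sin(y),np.cos(y),0]);O=np.array([600.5,116.8,0])
    d=s['position']-O;print('tcp in fixture',(d@X).round(1),(d@Y).round(1),'F fix',(s['contact_force']@X).round(1),(s['contact_force']@Y).round(1)); return s
E
python3 - <<'E'
from h import *
s=rep()
im=get_image('wrist'); cv2.imwrite('pics/w8.png',im[:,:,::-1]); np.savez('w8.npz',p=s['position'],q=s['ee_rot'])
E
```

```text
9.43 [580.8 118.4  98.3] [-6.6400e+00  6.0000e-02  1.7981e+02] F [ 0.2 -0.7 -2.7] T [ 0.    0.07 -0.  ] w 9.0
tcp in fixture -19.8 -0.7 F fix 0.3 -0.6
```

View pics/w8.png

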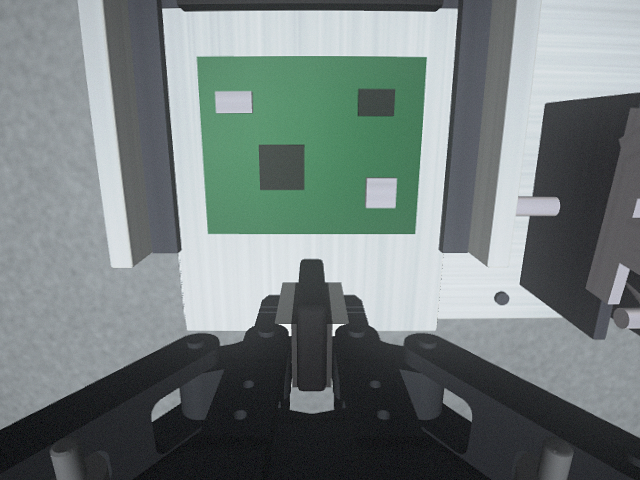

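jog_arm:
  increments:
    - [0, 0, 0.001, 0]
    - [0, 0, 0.002, 0]
    - [0, 0, 0.003, 0]
    - [0, 0, 0.0035, 0]
    - [0, 0, 0.0035, 0]

```text
clock: 10.1
position: [580.2, 118.4, 94.9]
ee_rot: [0.998, -0.058, -0.001, 0.002]
contact_force: [-0.4, 0.5, -1.9]
gripper_width: 9.1
```

```bash
python3 - <<'E'
from h import *
s=rep()
E
```

```text
10.1 [580.2 118.4  94.9] [-6.630e+00  8.000e-02  1.798e+02] F [-0.4  0.5 -1.9] T [0.01 0.1  0.02] w 9.1
tcp in fixture -20.3 -0.7 F fix -0.5 0.4
```

jog_arm:
  increments:
    - [0.002, 0, 0.0008, 0]
    - [0.004, 0, 0.0008, 0]
    - [0.006, 0, 0.0008, 0]
    - [0.008, 0, 0.0008, 0]
    - [0.0095, 0, 0.0008, 0]
    - [0.0095, 0, 0.0008, 0]

```text
clock: 10.85
position: [588.5, 117.5, 94.5]
ee_rot: [0.998, -0.058, -0.002, 0.002]
contact_force: [-6.0, 1.9, 5.4]
gripper_width: 9.1
```

```bash
python3 - <<'E'
from h import *
s=rep()
im=get_image('wrist'); cv2.imwrite('pics/w9.png',im[:,:,::-1]); np.savez('w9.npz',p=s['position'],q=s['ee_rot'])
E
```

```text
10.85 [588.5 117.5  94.5] [ -6.64   0.21 179.78] F [-6.   1.9  5.4] T [0.67 1.5  0.08] w 9.1
tcp in fixture -12.0 -0.7 F fix -6.2 1.2
```

View pics/w9.png

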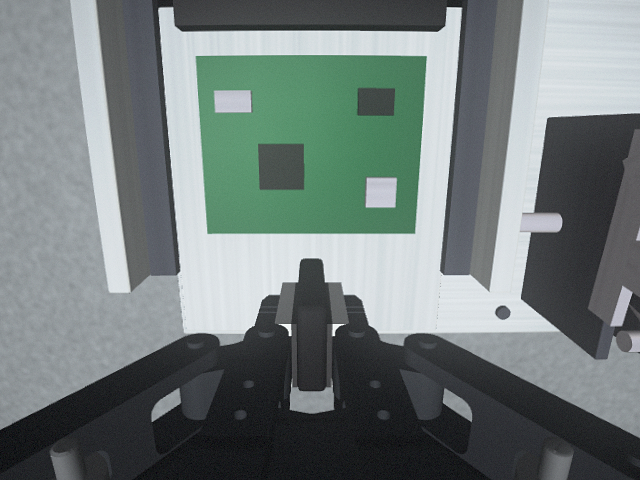

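TCP at fixture x -12.0 is the predicted home position, with -6 N resistance. One more firm push to confirm.

jog_arm:
  increments:
    - [0.002, 0, 0.0005, 0]
    - [0.004, 0, 0.0005, 0]
    - [0.004, 0, 0.0005, 0]
    - [0.001, 0, 0.0005, 0]
    - [0.0, 0, 0.0, 0]

```text
clock: 11.52
position: [588.5, 117.6, 94.5]
ee_rot: [0.998, -0.058, -0.002, 0.002]
contact_force: [-0.2, -1.0, -0.7]
gripper_width: 9.3
```

```bash
python3 - <<'E'
from h import *
s=rep()
E
```

```text
11.53 [588.5 117.6  94.5] [ -6.63   0.18 179.8 ] F [-0.2 -1.  -0.7] T [ 0.04  0.03 -0.03] w 9.3
tcp in fixture -12.0 -0.6 F fix -0.0 -1.0
```

jog_arm:
  increments:
    - [0, 0, 0, 0]
    - [0, 0, 0, 0]
    - [0, 0, 0, 0]
    - [0, 0, 0, 0]
    - [0, 0, -0.02, 0]
    - [0, 0, -0.06, 0]
    - [0, 0, -0.11, 0]
    - [0, 0, -0.15, 0]
    - [0, 0, -0.15, 0]
  hand: -0.2

```text
clock: 12.65
position: [590.9, 118.6, 248.9]
ee_rot: [0.998, -0.058, 0.002, -0.0]
contact_force: [-0.0, 0.1, -1.5]
gripper_width: 34.4
```

```bash
python3 - <<'E'
from h import *
s=rep()
im=get_image('wrist'); cv2.imwrite('pics/w10.png',im[:,:,::-1]); np.savez('w10.npz',p=s['position'],q=s['ee_rot'])
im=get_image('side'); cv2.imwrite('pics/s10.png',im[:,:,::-1]); crop('pics/s10.png','pics/s10c.png',270,150,400,270,5)
E
```

```text
12.65 [590.9 118.6 248.9] [  -6.61   -0.27 -179.98] F [-0.   0.1 -1.5] T [0.07 0.02 0.  ] w 34.4
tcp in fixture -9.8 0.7 F fix -0.0 0.0
```

View pics/w10.png

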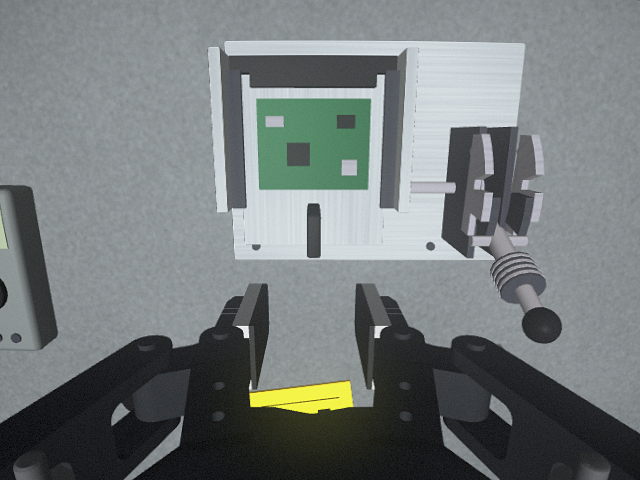

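View pics/s10c.png

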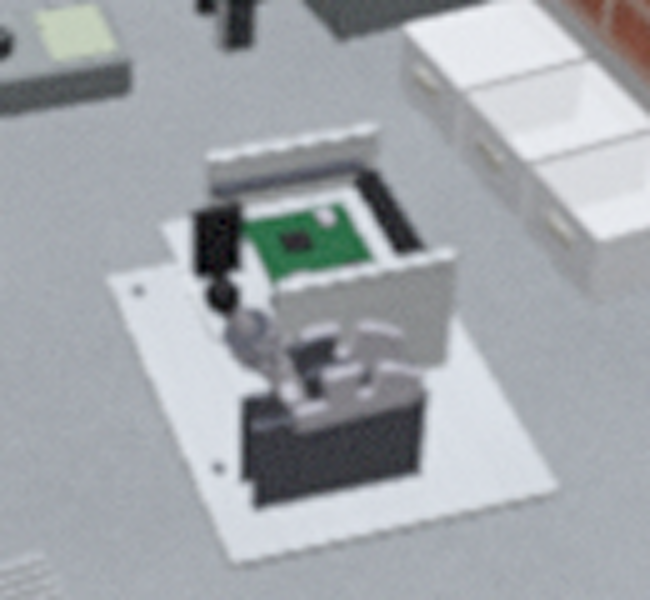

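The carrier sits against the connector, with only the upper rail visible above it. The knob is at (542,325). Measuring knob and carrier height.

```bash
python3 - <<'E'
from h import *
def L(n): s=np.load(n);return cam('wrist',{'position':s['p'],'ee_rot':s['q']})
W1,W5,W10=L('w1.npz'),L('w5.npz'),L('w10.npz')
def knob(fn,x0,y0,x1,y1):
    im=cv2.imread(fn,0)[y0:y1,x0:x1]; m=(im<60).astype(np.uint8); m=cv2.morphologyEx(m,cv2.MORPH_OPEN,np.ones((9,9),np.uint8))
    cs,_=cv2.findContours(m,cv2.RETR_EXTERNAL,cv2.CHAIN_APPROX_NONE);c=max(cs,key=cv2.contourArea);(x,y),r=cv2.minEnclosingCircle(c);return (x+x0,y+y0),r
k1=knob('pics/w1.png',400,210,445,250);k10=knob('pics/w10.png',515,300,570,350);k5=knob('pics/w5.png',550,75,612,130);print(k1,k5,k10)
O=np.array([600.5,116.8,0]);y=np.radians(-6.6);F=np.array([[np.cos(y),-np.sin(y),0],[np.sin(y),np.cos(y),0],[0,0,1]])
for a,b in(((W1,k1),(W10,k10)),((W1,k1),(W5,k5)),((W5,k5),(W10,k10))):
    p,e=tri(a[0],a[1][0],b[0],b[1][0]);q=(p-O)@F;print('knob',p.round(1),e.round(1),'fix',q.round(1),'angle',0.45+np.arctan2(q[0]-10,q[2]-30))
a,b=onz(W10,(243.5,245),58),onz(W10,(383,244),58);print(np.linalg.norm(a-b),((a-O)@F).round(1),((b-O)@F).round(1))
im=cv2.imread('pics/w10.png');hsv=cv2.cvtColor(im,cv2.COLOR_BGR2HSV)
for w,k in ((W1,k1),(W5,k5),(W10,k10)):
    q=(onz(w,k[0],162)-O)@F;print(q)
E
```

```text
((422.61380195617676, 229.15375328063965), 14.015946388244629) ((580.2385330200195, 102.88073348999023), 24.432695388793945) ((541.8090915679932, 323.80909156799316), 19.984642028808594)
knob [527.7 -15.7 160.3] 0.9 fix [ -57.1 -140.   160.3] angle -0.02572338351400244
knob [527.7 -15.1 161.4] 0.1 fix [ -57.2 -139.4  161.4] angle -0.02232458405669957
knob [527.7 -16.2 159.9] 0.1 fix [ -57.  -140.5  159.9] angle -0.02626462359186038
117.6328006408198 [-35.7  58.6  58. ] [-34.8 -59.   58. ]
[ -57.06128726 -139.25868978  162.        ]
[ -57.15663713 -138.95721572  162.        ]
[ -55.89912905 -139.15224006  162.        ]
```

The carrier measures home: rear edge at fixture x -35, centred, height consistent. The lever angle is about -0.025, so the collar centre is at about fixture (-39.4,-140,126). Moving above it.

jog_arm:
  increments:
    - [-0.008, 0.03, 0, 0]
    - [-0.018, 0.075, 0, 0]
    - [-0.027, 0.12, 0, 0]
    - [-0.03, 0.141, 0, 0]
    - [-0.03, 0.141, 0.01, 0]
    - [-0.03, 0.141, 0.01, 0]
  hand: 0.2

```text
clock: 13.5
position: [542.2, -18.1, 233.3]
ee_rot: [0.998, -0.058, -0.003, 0.002]
contact_force: [0.2, -1.2, -0.6]
gripper_width: 51.0
```

```bash
python3 - <<'E'
from h import *
s=rep()
im=get_image('wrist'); cv2.imwrite('pics/w11.png',im[:,:,::-1]); np.savez('w11.npz',p=s['position'],q=s['ee_rot'])
E
```

```text
13.5 [542.2 -18.1 233.3] [ -6.63   0.36 179.79] F [ 0.2 -1.2 -0.6] T [ 0.03 -0.02  0.01] w 51.0
tcp in fixture -42.4 -140.7 F fix 0.3 -1.1
```

View pics/w11.png

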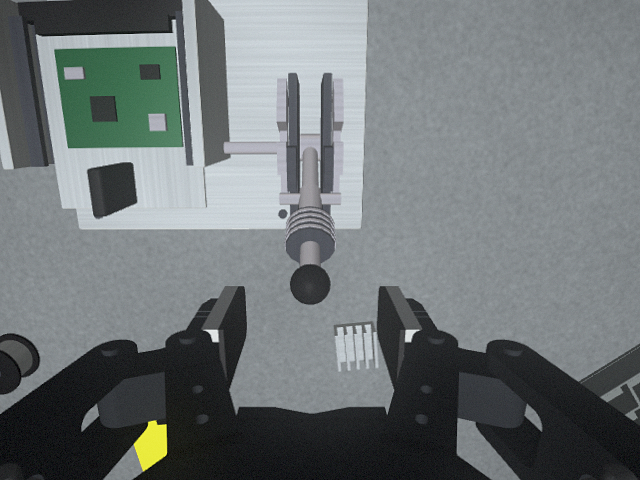

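Knob and collar are centred between the fingers at column 310. Descending.

jog_arm:
  increments:
    - [0.003, 0, 0.02, 0]
    - [0.003, 0, 0.045, 0]
    - [0.003, 0, 0.07, 0]
    - [0.003, 0, 0.09, 0]
    - [0.003, 0, 0.104, 0]
    - [0.003, 0, 0.109, 0]
    - [0.003, 0, 0.109, 0]
    - [0.003, 0, 0.109, 0]

```text
clock: 14.55
position: [545.6, -18.4, 125.7]
ee_rot: [0.998, -0.057, -0.002, 0.001]
contact_force: [0.4, -0.4, -0.3]
gripper_width: 51.0
```

```bash
python3 - <<'E'
from h import *
s=rep()
im=get_image('wrist'); cv2.imwrite('pics/w12.png',im[:,:,::-1]); np.savez('w12.npz',p=s['position'],q=s['ee_rot'])
im=get_image('side'); cv2.imwrite('pics/s12.png',im[:,:,::-1]); crop('pics/s12.png','pics/s12c.png',270,150,400,270,5)
E
```

```text
14.55 [545.6 -18.4 125.7] [ -6.58   0.2  179.82] F [ 0.4 -0.4 -0.3] T [-0.04 -0.04  0.05] w 51.0
tcp in fixture -39.0 -140.6 F fix 0.5 -0.3
```

View pics/w12.png

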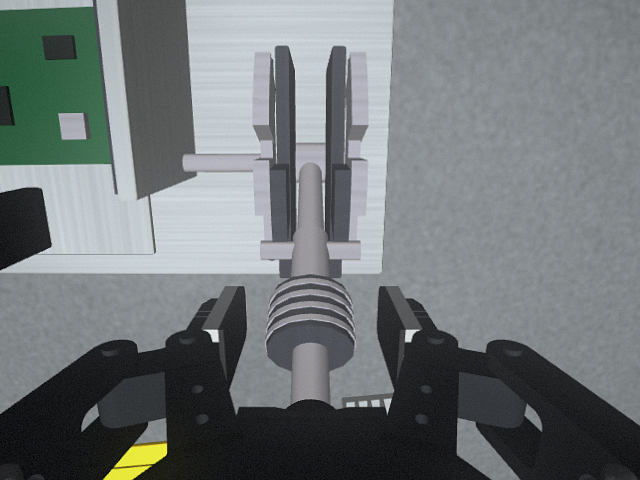

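View pics/s12c.png

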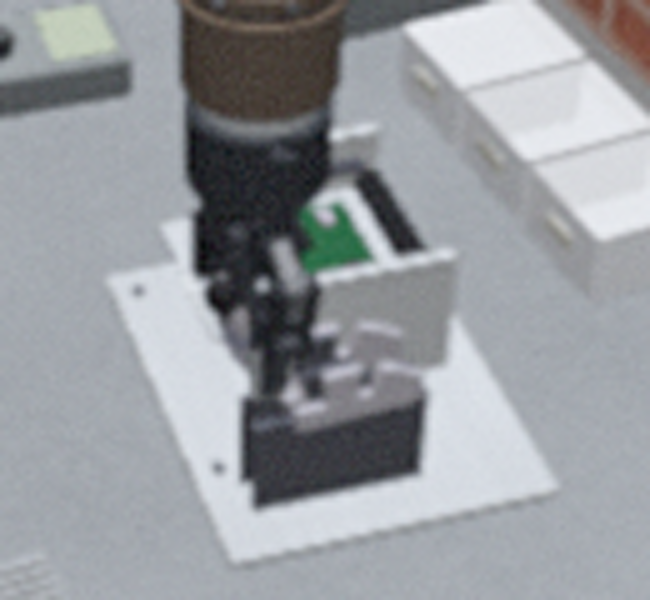

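The collar lies between the pads in rows 275 to 370. Closing on it.

jog_arm:
  increments:
    - [0, 0, 0, 0]
    - [0, 0, 0, 0]
    - [0, 0, 0, 0]
    - [0, 0, 0, 0]
    - [0, 0, 0, 0]
  hand: -1

```text
clock: 15.28
position: [545.7, -18.0, 126.4]
ee_rot: [0.998, -0.057, -0.001, 0.001]
contact_force: [-1.9, 3.1, 5.5]
gripper_width: 28.4
```

```bash
python3 - <<'E'
from h import *
s=rep()
# arc table: TCP tool-frame deltas relative to now for (theta, lift)
th0=-0.025; a=lambda th,r: np.array([10+r*np.sin(th-0.45),30+r*np.cos(th-0.45)])
b=a(th0,108)
for th,l in ((th0,.0),(th0,.005),(th0,.010),(th0,.0145),(.05,.0145),(.1,.0145),(.15,.0145),(.2,.0145),(.25,.0145),(.3,.0145),(.35,.0145),(.4,.0145),(.45,.0145)):
    d=a(th,108+l*1000)-b; print(th,l,'x',d[0].round(1),'z',(-d[1]).round(1))
E
```

```text
15.28 [545.7 -18.  126.4] [-6.5800e+00  1.5000e-01  1.7986e+02] F [-1.9  3.1  5.5] T [ 1.09  0.61 -0.03] w 28.4
tcp in fixture -38.9 -140.2 F fix -2.2 2.9
-0.025 0.0 x 0.0 z -0.0
-0.025 0.005 x -2.3 z -4.4
-0.025 0.01 x -4.6 z -8.9
-0.025 0.0145 x -6.6 z -12.9
0.05 0.0145 x 1.7 z -16.8
0.1 0.0145 x 7.4 z -19.0
0.15 0.0145 x 13.2 z -21.0
0.2 0.0145 x 19.1 z -22.6
0.25 0.0145 x 25.1 z -24.0
0.3 0.0145 x 31.1 z -25.1
0.35 0.0145 x 37.2 z -25.8
0.4 0.0145 x 43.3 z -26.3
0.45 0.0145 x 49.4 z -26.5
```

jog_arm:
  increments:
    - [-0.002, 0, -0.0044, 0]
    - [-0.0046, 0, -0.009, 0]
    - [-0.0066, 0, -0.013, 0]
    - [-0.0066, 0, -0.013, 0]
    - [-0.0066, 0, -0.013, 0]

```text
clock: 15.9
position: [539.2, -17.3, 139.2]
ee_rot: [0.998, -0.057, -0.001, 0.001]
contact_force: [3.4, 1.8, -7.1]
gripper_width: 28.4
```

```bash
python3 - <<'E'
from h import *
s=rep()
im=get_image('wrist'); cv2.imwrite('pics/w13.png',im[:,:,::-1])
E
```

```text
15.9 [539.2 -17.3 139.2] [-6.5800e+00  1.5000e-01  1.7987e+02] F [ 3.4  1.8 -7.1] T [ 0.37 -0.93 -0.02] w 28.4
tcp in fixture -45.4 -140.2 F fix 3.2 2.2
```

View pics/w13.png

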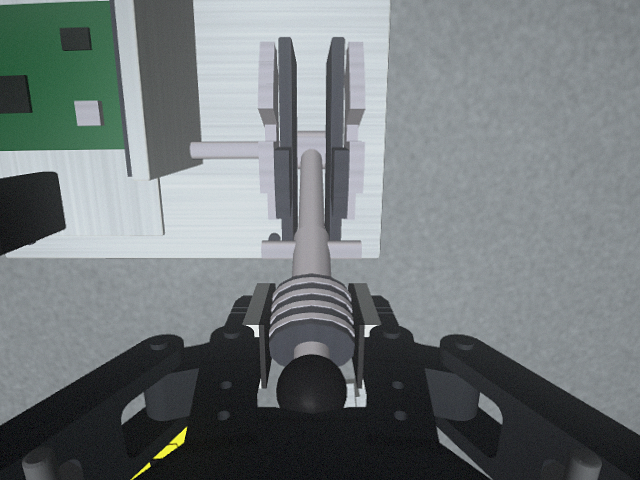

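The collar is up about 14 mm with spring force about 7.8 N along the lever axis. Swinging along the arc.

jog_arm:
  increments:
    - [0.004, 0, -0.002, 0]
    - [0.0083, 0, -0.0039, 0]
    - [0.014, 0, -0.0061, 0]
    - [0.02, 0, -0.0081, 0]
    - [0.0257, 0, -0.0097, 0]
    - [0.0317, 0, -0.0111, 0]
    - [0.0377, 0, -0.0122, 0]
    - [0.0438, 0, -0.0129, 0]
    - [0.0438, 0, -0.0129, 0]

```text
clock: 17.08
position: [582.8, -22.4, 151.7]
ee_rot: [0.998, -0.058, -0.002, 0.001]
contact_force: [-2.1, 3.8, -7.9]
gripper_width: 28.1
```

```bash
python3 - <<'E'
from h import *
s=rep()
im=get_image('wrist'); cv2.imwrite('pics/w14.png',im[:,:,::-1])
im=get_image('side'); cv2.imwrite('pics/s14.png',im[:,:,::-1]); crop('pics/s14.png','pics/s14c.png',270,150,400,270,5)
E
```

```text
17.07 [582.8 -22.4 151.7] [ -6.63   0.21 179.85] F [-2.1  3.8 -7.9] T [ 1.08  0.9  -0.14] w 28.1
tcp in fixture -1.6 -140.3 F fix -2.6 3.5
```

View pics/w14.png

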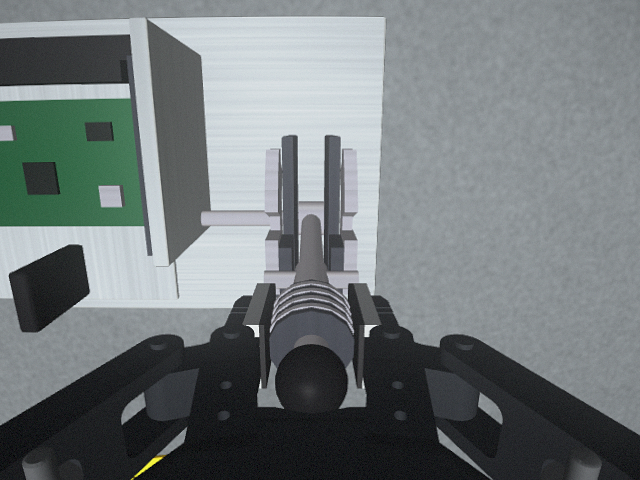

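View pics/s14c.png

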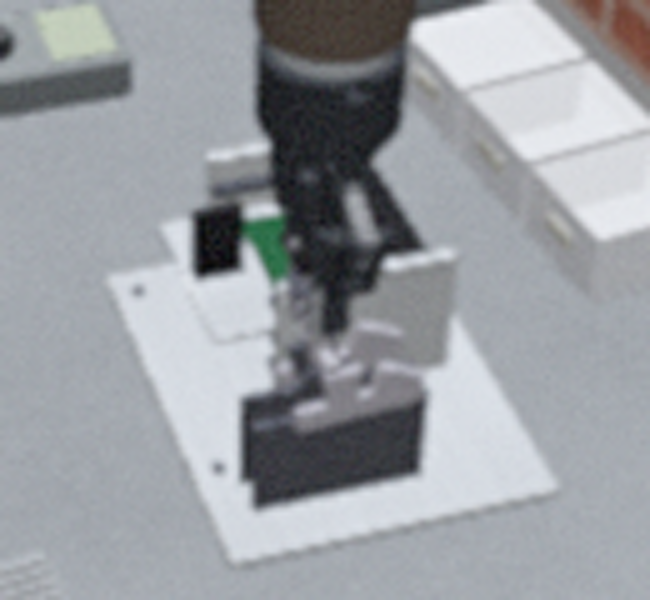

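Lever is at about 0.35 rad with the collar raised over the land. Releasing and rising above the knob.

jog_arm:
  increments:
    - [0, 0, 0, 0]
    - [0, 0, 0, 0]
    - [0, 0, 0, 0]
    - [0, 0, 0, 0]
    - [0, 0, -0.02, 0]
    - [0, 0, -0.05, 0]
    - [0, 0, -0.085, 0]
    - [-0.02, 0, -0.085, 0]
    - [-0.03, 0, -0.085, 0]
  hand: 0.2

```text
clock: 18.3
position: [552.6, -18.8, 237.3]
ee_rot: [0.998, -0.058, -0.001, 0.001]
contact_force: [0.2, 0.1, -0.9]
gripper_width: 51.3
```

```bash
python3 - <<'E'
from h import *
s=rep()
im=get_image('wrist'); cv2.imwrite('pics/w15.png',im[:,:,::-1]); np.savez('w15.npz',p=s['position'],q=s['ee_rot'])
im=get_image('side'); cv2.imwrite('pics/s15.png',im[:,:,::-1]); crop('pics/s15.png','pics/s15c.png',270,150,400,270,5)
E
```

```text
18.3 [552.6 -18.8 237.3] [-6.6000e+00  1.3000e-01  1.7987e+02] F [ 0.2  0.1 -0.9] T [-0.   -0.04  0.05] w 51.3
tcp in fixture -32.0 -140.2 F fix 0.2 0.2
```

View pics/w15.png

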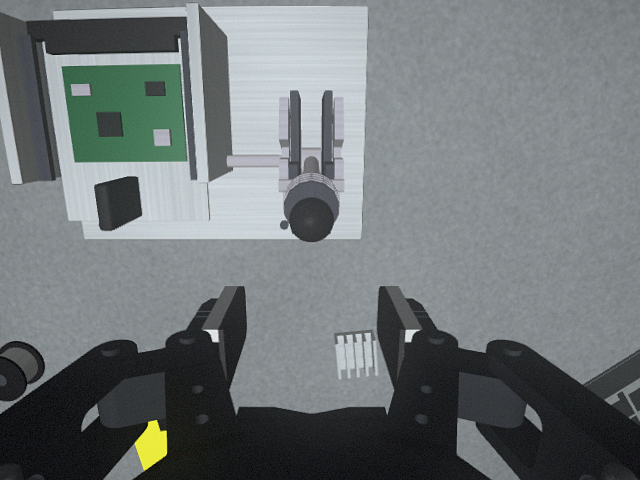

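View pics/s15c.png

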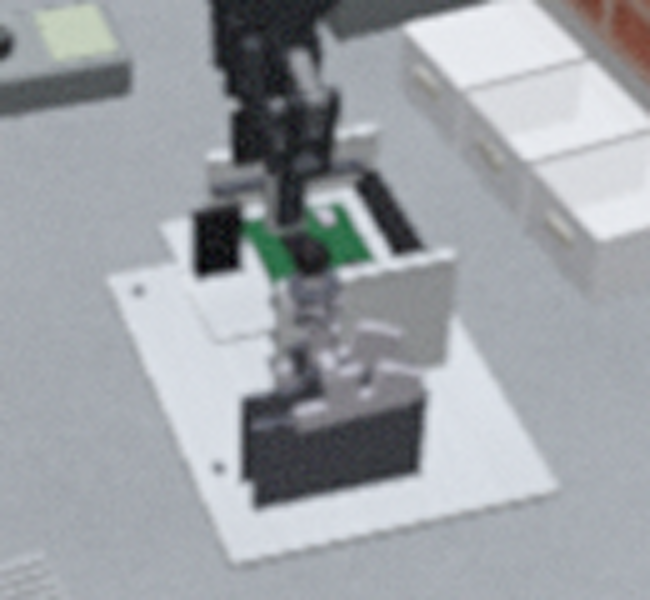

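```bash
python3 - <<'E'
from h import *
s=np.load('w15.npz');W=cam('wrist',{'position':s['p'],'ee_rot':s['q']})
O=np.array([600.5,116.8,0]);y=np.radians(-6.6);F=np.array([[np.cos(y),-np.sin(y),0],[np.sin(y),np.cos(y),0],[0,0,1]])
q=(onz(W,(312,219),176)-O)@F;print(q,'theta',.45+np.arcsin((q[0]-10)/147))
E
```

```text
[  -8.02631591 -140.07844138  176.        ] theta 0.32706256307068526
```

jog_arm:
  increments:
    - [-0.01, 0, 0, 0]
    - [-0.012, 0, 0.0, 0]
    - [-0.012, 0, 0.0, 0]
    - [-0.012, 0, 0.01, 0]
    - [-0.012, 0, 0.03, 0]
    - [-0.012, 0, 0.049, 0]
    - [-0.012, 0, 0.049, 0]
    - [-0.012, 0, 0.049, 0]
  hand: -1

```text
clock: 19.4
position: [540.7, -17.5, 188.3]
ee_rot: [0.998, -0.057, -0.001, 0.001]
contact_force: [0.6, 0.4, 1.0]
gripper_width: 0.2
```

```bash
python3 - <<'E'
from h import *
s=rep()
im=get_image('wrist'); cv2.imwrite('pics/w16.png',im[:,:,::-1])
E
```

```text
19.4 [540.7 -17.5 188.3] [-6.5700e+00  1.6000e-01  1.7984e+02] F [0.6 0.4 1. ] T [ 0.05 -0.   -0.  ] w 0.2
tcp in fixture -43.9 -140.3 F fix 0.5 0.5
```

View pics/w16.png

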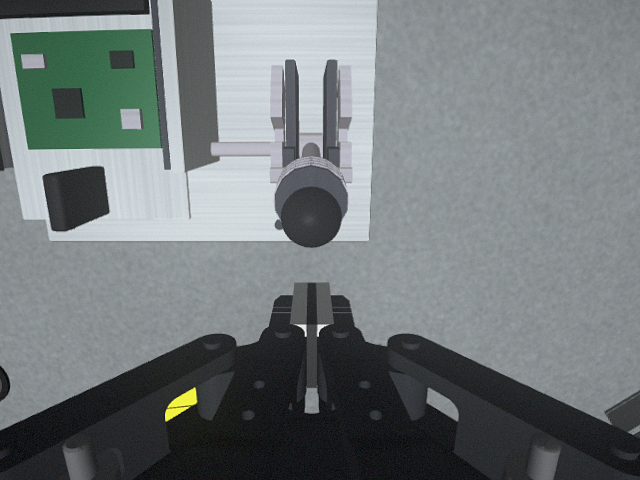

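Closed fingers are behind the knob, in line. Pushing.

jog_arm:
  increments:
    - [0.008, 0, 0, 0]
    - [0.014, 0, 0, 0]
    - [0.02, 0, 0, 0]
    - [0.025, 0, 0, 0]
    - [0.03, 0, 0, 0]
    - [0.035, 0, 0, 0]
    - [0.04, 0, 0, 0]
    - [0.044, 0, 0.001, 0]
    - [0.048, 0, 0.002, 0]
    - [0.048, 0, 0.002, 0]

```text
clock: 20.7
position: [589.5, -22.9, 186.2]
ee_rot: [0.998, -0.057, -0.0, 0.001]
contact_force: [-0.3, -0.1, -0.9]
gripper_width: -0.1
```

```bash
python3 - <<'E'
from h import *
s=rep()
E
```

```text
20.7 [589.5 -22.9 186.2] [-6.5700e+00  2.0000e-02  1.7988e+02] F [-0.3 -0.1 -0.9] T [-0.02  0.02 -0.03] w -0.1
tcp in fixture 5.2 -140.0 F fix -0.3 -0.1
```

jog_arm:
  increments:
    - [0.003, 0, 0.0005, 0]
    - [0.006, 0, 0.001, 0]
    - [0.009, 0, 0.0015, 0]
    - [0.009, 0, 0.0015, 0]

```text
clock: 21.2
position: [598.7, -23.9, 184.6]
ee_rot: [0.998, -0.057, -0.0, 0.001]
contact_force: [-0.4, 0.2, 0.2]
gripper_width: 0.4
```

```bash
python3 - <<'E'
from h import *
s=rep()
im=get_image('wrist'); cv2.imwrite('pics/w17.png',im[:,:,::-1])
E
```

```text
21.2 [598.7 -23.9 184.6] [-6.5800e+00  1.0000e-02  1.7988e+02] F [-0.4  0.2  0.2] T [0.03 0.02 0.04] w 0.4
tcp in fixture 14.4 -140.0 F fix -0.4 0.1
```

View pics/w17.png

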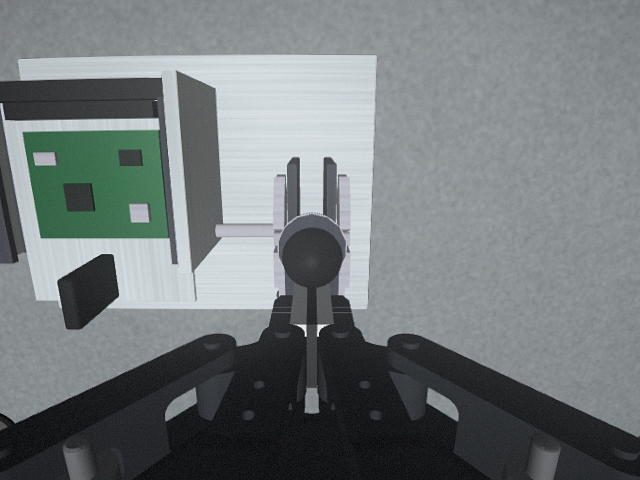

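jog_arm:
  increments:
    - [0.003, 0, 0, 0]
    - [0.006, 0, 0, 0]
    - [0.009, 0, 0, 0]
    - [0.009, 0, 0, 0]

```text
clock: 21.75
position: [604.0, -24.7, 184.1]
ee_rot: [0.998, -0.058, -0.005, 0.001]
contact_force: [-9.9, 2.8, 4.7]
gripper_width: -0.0
```

```bash
python3 - <<'E'
from h import *
s=rep()
E
```

```text
21.75 [604.  -24.7 184.1] [ -6.6    0.54 179.83] F [-9.9  2.8  4.7] T [ 1.    2.83 -0.  ] w -0.0
tcp in fixture 19.7 -140.1 F fix -10.1 1.7
```

Blocked with 10 N at TCP x 19.7, which puts the lever at about 0.67 rad, so the pin is likely in the notch. Backing off to look.

jog_arm:
  increments:
    - [-0.01, 0, 0, 0]
    - [-0.03, 0, -0.01, 0]
    - [-0.05, 0, -0.06, 0]
    - [-0.05, 0, -0.08, 0]
    - [-0.05, 0, -0.08, 0]

```text
clock: 22.38
position: [556.2, -18.6, 266.8]
ee_rot: [0.998, -0.057, -0.002, 0.0]
contact_force: [0.9, 0.2, -1.1]
gripper_width: -0.3
```

```bash
python3 - <<'E'
from h import *
s=rep()
im=get_image('wrist'); cv2.imwrite('pics/w18.png',im[:,:,::-1]); np.savez('w18.npz',p=s['position'],q=s['ee_rot'])
im=get_image('side'); cv2.imwrite('pics/s18.png',im[:,:,::-1]); crop('pics/s18.png','pics/s18c.png',300,160,380,230,8)
im=get_image('scene'); cv2.imwrite('pics/sc18.png',im[:,:,::-1]); crop('pics/sc18.png','pics/sc18c.png',235,210,375,385,3)
crop('pics/w18.png','pics/w18c.png',230,60,390,240,3)
E
```

```text
22.38 [556.2 -18.6 266.8] [ -6.59   0.2  179.93] F [ 0.9  0.2 -1.1] T [-0.01  0.    0.01] w -0.3
tcp in fixture -28.5 -139.6 F fix 0.9 0.3
```

View pics/w18.png

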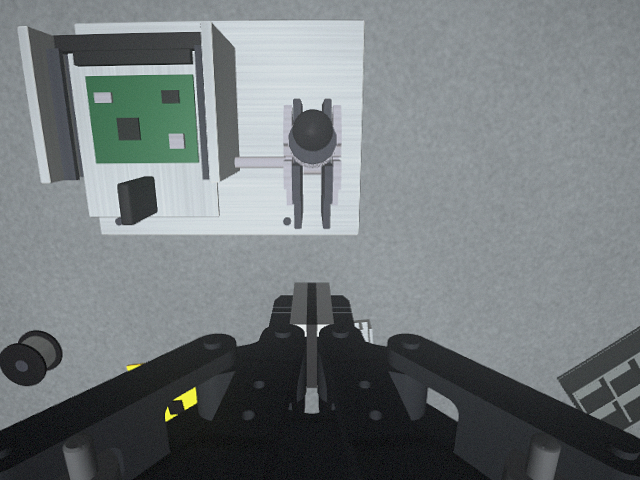

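View pics/s18c.png

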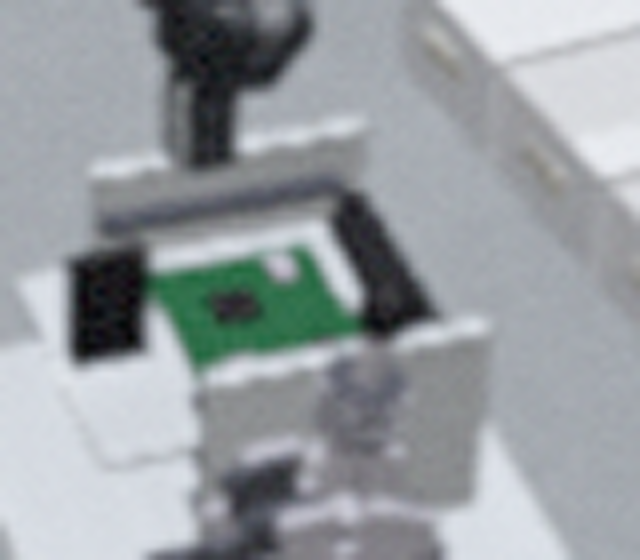

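View pics/sc18c.png

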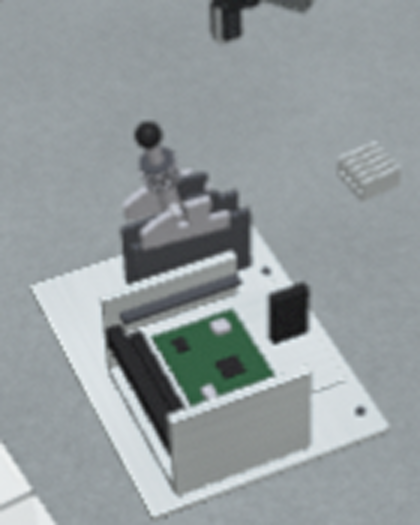

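```bash
python3 - <<'E'
from h import *
O=np.array([600.5,116.8,0]);y=np.radians(-6.6);F=np.array([[np.cos(y),-np.sin(y),0],[np.sin(y),np.cos(y),0],[0,0,1]])
s=np.load('w18.npz');W=cam('wrist',{'position':s['p'],'ee_rot':s['q']})
q=(onz(W,(312,130),173.5)-O)@F;th=.45+np.arcsin((q[0]-10)/147);print(q,th)
C=cam('scene');S=cam('side')
P=lambda r:O+F@np.array([10+r*np.sin(th-.45),-140,30+r*np.cos(th-.45)])
for n,r in (('knob',147),('coll0 bot',97),('coll0 mid',108),('coll0 top',119),('coll11 bot',108),('coll11 top',130)):
    u=proj(C,P(r))[0];v=proj(S,P(r))[0];print(n,'scenecrop',((u-[235,210])*3).round(0),'sidecrop',((v-[300,160])*8).round(0))
crop('pics/sc18.png','pics/sc18d.png',270,245,320,305,10)
E
```

```text
[  37.56272971 -139.4436264   173.5       ] 0.6386179770254621
knob scenecrop [149. 134.] sidecrop [378. 305.]
coll0 bot scenecrop [163. 177.] sidecrop [344. 423.]
coll0 mid scenecrop [160. 168.] sidecrop [351. 398.]
coll0 top scenecrop [157. 159.] sidecrop [359. 372.]
coll11 bot scenecrop [160. 168.] sidecrop [351. 398.]
coll11 top scenecrop [154. 149.] sidecrop [366. 346.]
```

View pics/sc18d.png

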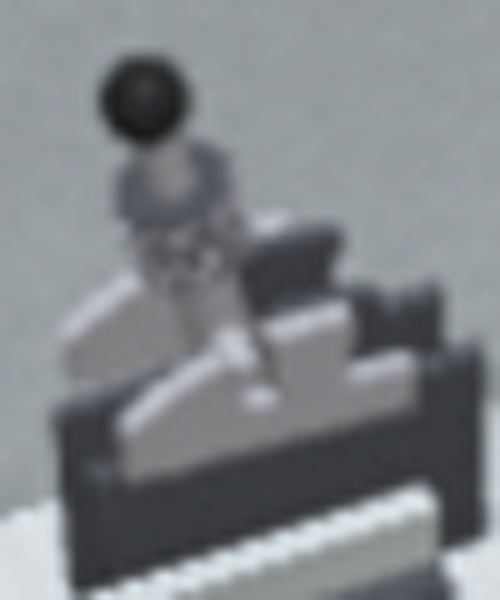

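The collar's top face appears at (157,159) in the scene crop, exactly where it should be for a fully lowered collar (149 if raised). The pin end shows low in the gate slot. The carrier is still home, so I'm handing in.

```bash
python3 - <<'E'
from h import *
print(job_done(), read_state()['clock'])
E
```

```text
the job is handed in; nothing more can be done
the job is handed in; nothing more can be done
```

The carrier is fully home on the middle rails and the lever is locked in the far notch with its collar down. The job was handed in at about 22.5 s; it reports no verdict, so this rests on my own checks.

- **Carrier:** I gripped it by the fin, carried it over the lever and slid it in centred. It stopped against the connector with about 6 N, exactly where predicted. After release its rear edge measured at fixture x −35 mm, about 0.2 mm off centre. Only the upper rail shows above it.
- **Lever:** I lifted the collar about 14 mm, with roughly 8 N of spring force, and swung the lever to about 0.33–0.35 rad. I released it on the land, then pushed the knob until the lever blocked with about 10 N at roughly 0.67 rad.
- **Last look:** The lever rested at about 0.64 rad. The collar's top face was at the pixel expected for a fully lowered collar, and the pin was seated in the gate.
- **Bystanders:** The arm never touched any of them. I did not measure their positions again at the end.
- **Disagreements:** The fixed cameras and the wrist camera differed by 2–5 mm on the fixture. I used the wrist view, and the contact points agreed with it. No check failed.

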